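Close the four glaze jars with their own lids

ROBOT

A 7-joint arm with a two-finger parallel gripper is mounted at the origin on a cart in front of the work surface, level with it; the furniture and walls round the work are solid. World frame = base frame: x ahead of the robot, y to its left, z up, the work surface at z = 0. Lengths are in m, angles in rad, forces in N, time in s.
With the tool pointing down it reaches from about 0.4 to 0.875 m from the base axis. Payload 6.5 kg.
Tool frame: the origin (TCP) lies at the very end of the fingers, on their centre line; the grasp point (between the pads) lies 19 mm behind it (r.hold_point_z is the distance from the TCP to the grasp point, in m); z points along the fingers, y is the direction in which the jaws open and shut (so a half turn about z gives the same grasp; the last joint's range is limited). The gripper opens to 88 mm and grips with 3 to 60 N. Pads are 18 mm wide; open, the fingers measure 123 mm over their backs; the gripper's body (75 mm by 187 mm) begins 45 mm behind the grasp point.
Start: joints at [-1.306, 0.536, -0.004, 1.538, 0.003, 1.067, -0.071], TCP at [0.211, 0.615, 0.217] pointing down, gripper open.
Joint ranges: [-2.7, 2.7], [-0.37, 2.16], [-1.27, 1.26], [0.24, 2.4], [-1.31, 4.45], [0.19, 1.91], [-2.76, 2.76]. Speed limits (rad/s): [2.39, 2.39, 3.14, 3.14, 3.14, 3.14, 3.14].

INTERFACE

Orientations are given as a 3x3 rotation matrix whose columns are the frame's x, y, z axes.
In Python, from plant import telemetry, optics, r gives the robot as it stands.
- The arm moves only by the shell command python3 -m inch 'ROWS' [FORCE]. ROWS is JSON, a list of rows, each an object with "hand": the closure, from 0 (fully open) to 1 (shut); "delta_pos": the shift along the tool's x, y, z in m, a list of three; "twist": the turn about the tool's z in degrees. A call has exactly 5 rows; each row is the pose to reach, as a shift and turn from the pose commanded when the call began, along the tool's axes at that moment; what a row does not reach only later rows make up. A row lasts 1/12 s, in which the tool goes at most 41.7 mm and 7.16 degrees, less where a joint would pass 70% of its speed; a pose out of reach is approached as far as the arm can. A call with a gripper value outside its range is refused whole. The fingers move at their own pace and stop on an object; FORCE is the grip in N (left out, the last holds). Time passes only in rows, so rows that repeat a pose let the fingers close, or fill a call up. It gives the time, the measured TCP pose, the force and the opening at its end, in the units of the state.
- telemetry.get_state(): the state, without advancing time (a new reading comes with each control period).
- optics.read_camera(name): name is "scene" or "top" or "wrist"; returns a dict with "image" (480x640x3 uint8, red, green, blue), "fx", "fy", "cx", "cy" (pixels), "k1" (the pictures are not rectified: a ray, as slopes to the right and down, at radius r is drawn at 1 + k1 r^2 times it, then the intrinsics apply), "R" (3x3) and "t" (3): a world point X has camera coordinates R X + t. Camera axes: x right, y down, z forward; pixel columns grow to the right and rows downward; lengths in m; the calibration is good to about 2 mm. A picture is of the moment at which its call begins. There is no depth.
- r.close_job(): hands the job in, once; it reports no verdict.
The state is a dict: "time": time; "joint_positions": joint angles; "qvel": joint speeds; "joint_efforts": joint torques, N m; "tcp_pos": TCP position; "tcp_rot": TCP orientation; "wrist_force": force on the tool from outside, world axes, zero at the start; "torque": the same for the moment, N m; "opening": opening from 0.0 (shut) to 1.0 (fully open).
Only numpy, scipy, OpenCV 4.12 (cv2) and the standard library are available. Lean on these libraries where they do the work, as an engineer would, in place of code of your own. Each camera call takes 0.05 s, during which the arm holds its last target. There are 200 camera calls.

TASK

Close up the four glaze jars: put each of the four lids, knob up, on the jar it was made for (the one of the same colour and width), so that it sits flat on the rim with its boss inside the mouth. Leave the jars standing where they are and do not disturb the modelling stick, the rubber kidney or anything else on the table.

Things in the scene. Friction and masses are not known exactly. Their poses are not given: they have to be found in the camera images.
- jar_blue: open round cobalt-blue glazed jar standing on the table, loose, 55 mm high, rim 58 mm across outside, mouth 44 mm across. Origin: centre of its underside, z up; the rim is 55 mm above it.
- lid_blue: loose round cobalt-blue lid lying knob up, 62 mm across, 38 mm high. Origin: centre of its underside. From there up: clay boss z 0 to 8 mm (26 mm across at the bottom, 34 at the top), disc 8 to 14 mm, straight round knob 22 mm across 14 to 38 mm, to lift it by. Seated, the disc lies on the jar's rim, the boss has 5 mm play all round in the mouth and the lid's origin is 47 mm above the jar's.
- jar_green: open round leaf-green glazed jar standing on the table, loose, 55 mm high, rim 72 mm across outside, mouth 58 mm across. Origin: centre of its underside, z up; the rim is 55 mm above it.
- lid_green: loose round leaf-green lid lying knob up, 76 mm across, 38 mm high. Origin: centre of its underside. From there up: clay boss z 0 to 8 mm (40 mm across at the bottom, 48 at the top), disc 8 to 14 mm, straight round knob 22 mm across 14 to 38 mm, to lift it by. Seated, the disc lies on the jar's rim, the boss has 5 mm play all round in the mouth and the lid's origin is 47 mm above the jar's.
- jar_yellow: open round ochre-yellow glazed jar standing on the table, loose, 55 mm high, rim 86 mm across outside, mouth 72 mm across. Origin: centre of its underside, z up; the rim is 55 mm above it.
- lid_yellow: loose round ochre-yellow lid lying knob up, 90 mm across, 38 mm high. Origin: centre of its underside. From there up: clay boss z 0 to 8 mm (54 mm across at the bottom, 62 at the top), disc 8 to 14 mm, straight round knob 22 mm across 14 to 38 mm, to lift it by. Seated, the disc lies on the jar's rim, the boss has 5 mm play all round in the mouth and the lid's origin is 47 mm above the jar's.
- jar_black: open round black glazed jar standing on the table, loose, 55 mm high, rim 100 mm across outside, mouth 86 mm across. Origin: centre of its underside, z up; the rim is 55 mm above it.
- lid_black: loose round black lid lying knob up, 104 mm across, 38 mm high. Origin: centre of its underside. From there up: clay boss z 0 to 8 mm (68 mm across at the bottom, 76 at the top), disc 8 to 14 mm, straight round knob 22 mm across 14 to 38 mm, to lift it by. Seated, the disc lies on the jar's rim, the boss has 5 mm play all round in the mouth and the lid's origin is 47 mm above the jar's.
- modelling_stick: bystander, loose: brown wooden modelling stick lying on the table, 95 mm long (its y), 12 mm wide, 11 mm high; origin at the centre of its underside. It lies just beyond a fixed wooden tool box, 167 mm high, that fills about x 0.26 to 0.46 m, y -0.07 to 0.24 m (its 67 mm high drawer front reaches x 0.48 m): carry over or round it. Jars and lids stand beyond it and to its left.
- rubber_kidney: bystander, loose: small black rubber oval lying flat, 40 x 22 x 8 mm (long along its y); origin at the centre of its underside

How it is judged:
By the outcome, as a careful person would: the job done as asked, in the order asked, and still so for the second after the job is handed in, with the robot touching nothing.
It also fails if it takes over 107 s, if anything falls off the work surface, if the arm or the gripper's body presses on something with over 40 N, if the wrist force passes 120 N, or if a joint passes its speed limit or range.

## Working session

There is one attempt and no reset: what is moved stays moved. The work goes in short steps, Python scripts to look and compute and a shell command to move; the robot and the scene stay as the last step left them, time stands still between calls to the robot, and variables do not carry over. Pictures are saved under pics/ and viewed, about 12 in all and at most 16, crops included, and the job is handed in when it is done.

```bash
ls; mkdir -p pics; python3 - <<'E'
from plant import telemetry, optics, r
import cv2
for n in("scene","top","wrist"):
    c=optics.read_camera(n); cv2.imwrite(f"pics/{n}0.png",c["image"][:,:,::-1]); print(n,{k:v for k,v in c.items() if k!="image"})
s=telemetry.get_state(); print(s["tcp_pos"],s["tcp_rot"],s["time"],s["opening"],r.hold_point_z)
E
```

```text
pics
scene {'fx': 547.9637272098836, 'fy': 547.9637272098836, 'cx': 314.71456233759324, 'cy': 232.89488829410786, 'k1': -0.09257152085120168, 'R': array([[-0.72621707,  0.68740858,  0.00884382],
       [ 0.5956244 ,  0.63557066, -0.49120414],
       [-0.34327882, -0.35145323, -0.87099959]]), 't': array([ 0.31444713, -0.35315563,  1.29014977])}
top {'fx': 503.92317567905445, 'fy': 503.92317567905445, 'cx': 321.54255581536637, 'cy': 236.2455152437784, 'k1': 0.05024452462882486, 'R': array([[-0.00373143, -0.99993408, -0.01085886],
       [-0.98409909,  0.00560026, -0.17753201],
       [ 0.17758112,  0.01002374, -0.98405512]]), 't': array([0.10399492, 0.53364377, 0.79910641])}
wrist {'fx': 336.75805540578096, 'fy': 336.75805540578096, 'cx': 324.88383926790254, 'cy': 240.90662814187783, 'k1': -0.03755087725215281, 'R': array([[ 0.32567605,  0.94547997, -0.0016539 ],
       [ 0.91096616, -0.31331828,  0.26827658],
       [ 0.25313193, -0.0888779 , -0.96334051]]), 't': array([-0.64713365, -0.03624228,  0.38896255])}
[0.210975   0.61428677 0.21634427] [[-9.45807590e-01  3.24727429e-01 -3.14924691e-04]
 [ 3.24727559e-01  9.45806725e-01 -1.28493447e-03]
 [-1.19395577e-04 -1.31756551e-03 -9.99999125e-01]] 0.15 1.0010450263984545 0.0187
```

View pics/top0.png

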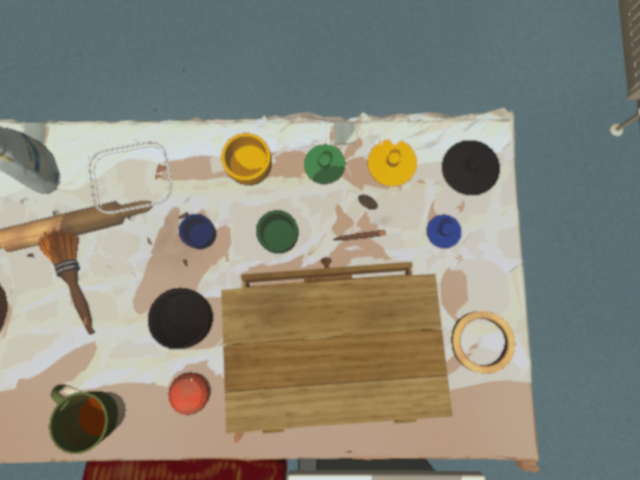

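View pics/scene0.png

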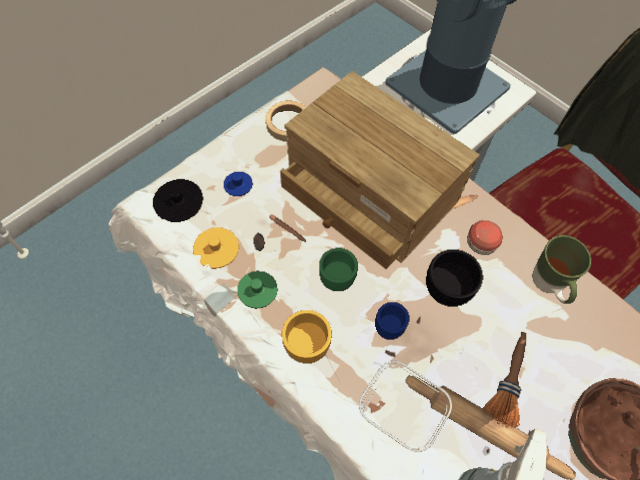

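Top view: jars yellow (246,158), blue (198,231), green (278,231), black (181,318). Lids green (325,163), yellow (392,162), black (471,167), blue (444,231). Kidney at (368,201), stick at (360,236). The scene view is consistent with this. The next step is to work out positions by matching silhouettes.

```bash
cat > h.py <<'E'
import numpy as np, cv2
from scipy.optimize import fsolve
from plant import telemetry, optics, r
R={'blue':(.058,.062),'green':(.072,.076),'yellow':(.086,.090),'black':(.100,.104)}
def proj(c,X):
    p=np.atleast_2d(X)@c['R'].T+c['t']; q=p[:,:2]/p[:,2:]; q=q*(1+c['k1']*(q**2).sum(1,keepdims=True))
    return q*[c['fx'],c['fy']]+[c['cx'],c['cy']]
def back(c,uv,z):
    return fsolve(lambda x:proj(c,[x[0],x[1],z])[0]-uv,[.6,.1])
def circ(x,y,z,d):
    a=np.linspace(0,2*np.pi,60); return np.c_[x+d/2*np.cos(a),y+d/2*np.sin(a),0*a+z]
def model(kind,col,x,y,dz=0):
    j,l=R[col]
    return np.vstack([circ(x,y,.055,j),circ(x,y,.008,j)]) if kind=='jar' else np.vstack([circ(x,y,.014+dz,l),circ(x,y,.008+dz,l),circ(x,y,.038+dz,.022)])
def mask(c,col):
    h=cv2.cvtColor(c['image'],cv2.COLOR_RGB2HSV); H,S,V=[h[...,i].astype(int) for i in range(3)]
    m={'blue':(H>108)&(H<130)&(S>120),'green':(H>50)&(H<85)&(S>90),'yellow':(H>17)&(H<30)&(S>150),'black':(V<62)}[col]
    return cv2.morphologyEx(m.astype(np.uint8),cv2.MORPH_OPEN,np.ones((3,3)))
def cen(p):
    h=cv2.convexHull(p.astype(np.float32)); m=cv2.moments(h); return np.array([m['m10']/m['m00'],m['m01']/m['m00']]),m['m00']
def fit(c,kind,col,near,dz=0):
    """near: pixel guess; returns world x,y, area ratio mask/model"""
    n,lab,st,ce=cv2.connectedComponentsWithStats(mask(c,col))
    ks=[k for k in range(1,n) if st[k,4]>60]
    if not ks: return None
    # all pieces within the expected silhouette (a bit enlarged)
    g=back(c,near,.055 if kind=='jar' else .014+dz)
    hull=cv2.convexHull(proj(c,model(kind,col,*g,dz)).astype(np.float32)); 
    big=[k for k in ks if cv2.pointPolygonTest(hull,tuple(map(float,ce[k])),False)>=0]
    if not big: return None
    ys,xs=np.nonzero(np.isin(lab,big)); m,a=cen(np.c_[xs,ys])
    f=lambda p:cen(proj(c,model(kind,col,*p,dz)))[0]-m
    p=fsolve(f,g); return p.round(4),round(a/cen(proj(c,model(kind,col,*p,dz)))[1],2)
def fitw(c,kind,col,xy,dz=0):
    return fit(c,kind,col,proj(c,[*xy,.055 if kind=='jar' else .014+dz])[0],dz)
E
python3 - <<'E'
from h import *
c=optics.read_camera('top'); s=optics.read_camera('scene')
px={('jar','yellow'):(246,158),('jar','blue'):(198,231),('jar','green'):(278,231),('jar','black'):(181,318),('lid','green'):(325,163),('lid','yellow'):(392,162),('lid','black'):(471,167),('lid','blue'):(444,231)}
for k,v in px.items():
    a=fit(c,*k,v); print(k,a, a and fitw(s,*k,a[0]))
for n,p in(('kidney',(368,201)),('stickL',(335,238)),('stickR',(385,233)),('pencil',(237,435))):print(n,back(c,p,.005))
w=optics.read_camera('wrist');st=telemetry.get_state();C=-w['R'].T@w['t'];print('cam in tool',st['tcp_rot'].T@(C-st['tcp_pos']), (w['R']@st['tcp_rot']).round(3))
E
```

```text
('jar', 'yellow') (array([0.6766, 0.2333]), 0.82) (array([0.6707, 0.2296]), 0.8)
('jar', 'blue') None None
('jar', 'green') None None
('jar', 'black') (array([0.4004, 0.3358]), 0.84) (array([0.3988, 0.3361]), 0.89)
('lid', 'green') (array([0.6793, 0.0987]), 0.64) (array([0.6729, 0.0977]), 0.86)
('lid', 'yellow') (array([ 0.6744, -0.0246]), 0.87) (array([ 0.6744, -0.0246]), 0.88)
('lid', 'black') (array([ 0.6646, -0.1644]), 0.84) (array([ 0.6633, -0.1642]), 0.9)
('lid', 'blue') (array([ 0.5492, -0.1116]), 0.75) (array([ 0.548 , -0.1108]), 0.82)
kidney [0.6055274  0.01859041]
stickL [0.53865821 0.07815222]
stickR [ 0.54713416 -0.01024375]
pencil [0.21142528 0.24185563]
cam in tool [ 0.06883519 -0.0018952  -0.16698391] [[-0.001  1.     0.   ]
 [-0.963 -0.001 -0.268]
 [-0.268 -0.001  0.963]]h.py:33: RuntimeWarning: The iteration is not making good progress, as measured by the 
 improvement from the last ten iterations.
  p=fsolve(f,g); return p.round(4),round(a/cen(proj(c,model(kind,col,*p,dz)))[1],2)
```

View pics/wrist0.png

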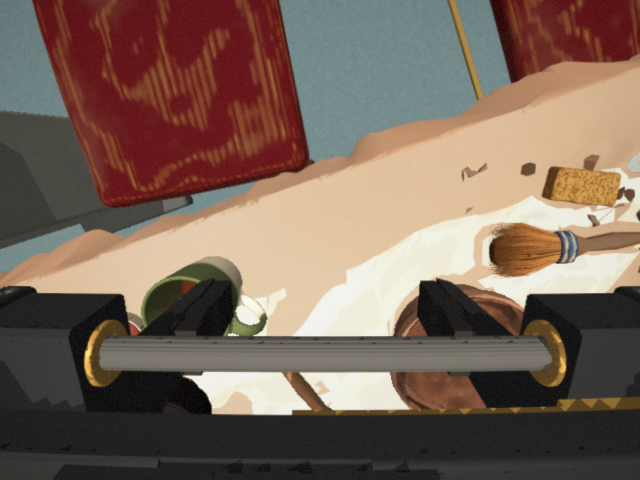

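```bash
python3 - <<'E'
import cv2
for n,P in(('top',[(198,231),(190,225),(186,233),(198,216),(278,231),(270,222),(278,213),(325,163),(312,165),(392,182),(375,162),(246,137),(246,181),(444,244),(471,190),(181,345),(246,158)]),('scene',[(392,320),(405,312),(339,270),(339,252),(165,200)])):
    h=cv2.cvtColor(cv2.imread(f'pics/{n}0.png'),cv2.COLOR_BGR2HSV)
    for p in P:print(n,p,h[p[1],p[0]])
a=cv2.imread('pics/top0.png')[120:380,130:520]
cv2.imwrite('pics/crop0.png',cv2.resize(a,None,fx=2.05,fy=2.05))
E
```

```text
top (198, 231) [116 110  93]
top (190, 225) [118  49  63]
top (186, 233) [120  52  64]
top (198, 216) [114 104  86]
top (278, 231) [60 89 95]
top (270, 222) [58 79 77]
top (278, 213) [58 76 81]
top (325, 163) [ 62 108 135]
top (312, 165) [ 62 111 133]
top (392, 182) [ 23 229 218]
top (375, 162) [ 23 232 218]
top (246, 137) [ 20 202 155]
top (246, 181) [ 19 192 146]
top (444, 244) [114 150 138]
top (471, 190) [ 8 20 50]
top (181, 345) [12 35 36]
top (246, 158) [ 23 234 217]
scene (392, 320) [113 184  86]
scene (405, 312) [113 175  92]
scene (339, 270) [ 64 110  90]
scene (339, 252) [ 65 105  61]
scene (165, 200) [170  36  21]
```

View pics/crop0.png

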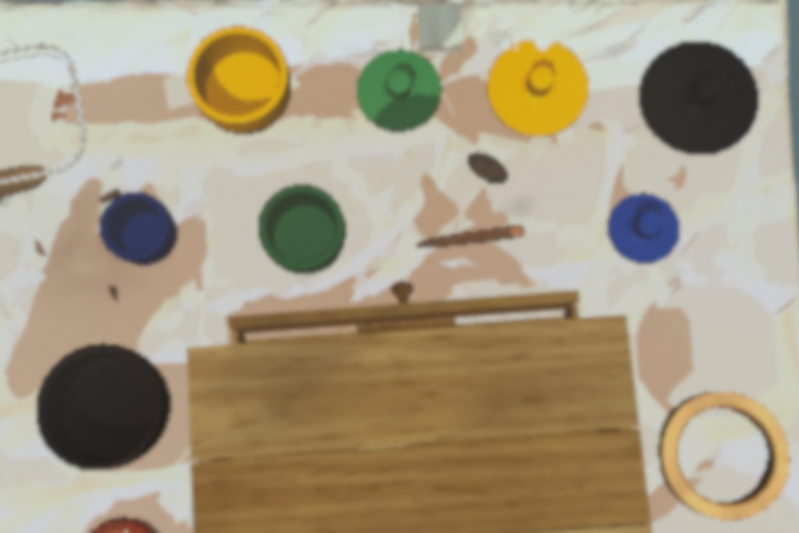

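The crop shows all the lids knob up with clean outlines. The yellow lid has a pale notch at its far edge, about (540,45) in the crop. I'll widen the colour masks.

```bash
sed -i "s/m={'blue'.*/m={'blue':(H>105)\&(H<135)\&(S>45)\&(V<190),'green':(H>45)\&(H<85)\&(S>55)\&(V<200),'yellow':(H>15)\&(H<30)\&(S>140),'black':(V<75)\&(S<90)}[col]/" h.py
cat > meas.py <<'E'
from h import *
c=optics.read_camera('top'); s=optics.read_camera('scene')
px={('jar','yellow'):(.675,.232),('jar','blue'):back(c,(198,231),.055),('jar','green'):back(c,(278,231),.055),('jar','black'):(.4,.336),('lid','green'):(.677,.098),('lid','yellow'):(.6744,-.0246),('lid','black'):(.664,-.164),('lid','blue'):(.549,-.111)}
for k,v in px.items(): print(k,fitw(c,*k,v),fitw(s,*k,v))
E
python3 meas.py
```

```text
('jar', 'yellow') (array([0.6765, 0.2332]), 0.84) (array([0.673 , 0.2322]), 0.88)
('jar', 'blue') (array([0.5474, 0.3156]), 0.72) (array([0.5444, 0.3139]), 0.83)
('jar', 'green') (array([0.5458, 0.1777]), 0.81) (array([0.542 , 0.1776]), 0.85)
('jar', 'black') (array([0.4005, 0.336 ]), 0.86) (array([0.395 , 0.3358]), 0.83)
('lid', 'green') (array([0.674 , 0.0965]), 0.86) (array([0.6729, 0.0974]), 0.88)
('lid', 'yellow') (array([ 0.6746, -0.0245]), 0.89) (array([ 0.6743, -0.0242]), 0.89)
('lid', 'black') (array([ 0.6646, -0.1644]), 0.85) (array([ 0.6634, -0.1641]), 0.9)
('lid', 'blue') (array([ 0.5491, -0.1116]), 0.86) (array([ 0.549, -0.111]), 0.82)h.py:33: RuntimeWarning: The iteration is not making good progress, as measured by the 
 improvement from the last ten iterations.
  p=fsolve(f,g); return p.round(4),round(a/cen(proj(c,model(kind,col,*p,dz)))[1],2)
```

```bash
python3 -m inch '[{"hand":0,"delta_pos":[-0.026,-0.015,0],"twist":-4},{"hand":0,"delta_pos":[-0.061,-0.034,0],"twist":-8},{"hand":0,"delta_pos":[-0.096,-0.054,0],"twist":-12},{"hand":0,"delta_pos":[-0.131,-0.073,0],"twist":-16},{"hand":0,"delta_pos":[-0.166,-0.093,0],"twist":-18.95}]' 30; python3 -c "
from h import *
s=telemetry.get_state();print(s)"
```

```text
time: 0.82
tcp_pos: [0.339, 0.4715, 0.2172]
tcp_rot: [[-1.0, -0.004, 0.0], [-0.004, 1.0, 0.0], [-0.0, 0.0, -1.0]]
wrist_force: [-0.2, -0.0, -0.0]
opening: 1.001
{'time': 0.8167, 'joint_positions': array([-0.99129706,  0.41847527, -0.04439658,  1.72641138,  0.02166165,
        0.99674665,  0.53107036]), 'qvel': array([ 0.80378504, -0.20752695, -0.00477554,  0.31869666, -0.00451231,
       -0.11659515,  1.36540373]), 'joint_efforts': array([ -6.30163953, -49.02719378,  -0.40828309, -24.02193546,
        -0.08597911,   0.36300559,  -1.68555837]), 'tcp_pos': array([0.33895392, 0.47150265, 0.21716631]), 'tcp_rot': array([[-9.99992342e-01, -3.89766012e-03,  3.52837617e-04],
       [-3.89755696e-03,  9.99992362e-01,  2.92590032e-04],
       [-3.53975339e-04,  2.91212587e-04, -9.99999895e-01]]), 'wrist_force': array([-0.16478321, -0.04196276, -0.031628  ]), 'torque': array([ 0.02939785, -0.06625693, -0.04485837]), 'opening': 1.00130984149878}
```

```bash
python3 -m inch '[{"hand":0,"delta_pos":[-0.025,-0.028,0],"twist":0},{"hand":0,"delta_pos":[-0.05,-0.056,0],"twist":0},{"hand":0,"delta_pos":[-0.075,-0.084,0],"twist":0},{"hand":0,"delta_pos":[-0.1,-0.112,0],"twist":0},{"hand":0,"delta_pos":[-0.125,-0.14,0],"twist":0}]' >/dev/null
python3 -m inch '[{"hand":0,"delta_pos":[-0.025,-0.028,0],"twist":0},{"hand":0,"delta_pos":[-0.05,-0.056,0],"twist":0},{"hand":0,"delta_pos":[-0.075,-0.084,0],"twist":0},{"hand":0,"delta_pos":[-0.1,-0.112,0],"twist":0},{"hand":0,"delta_pos":[-0.125,-0.14,0],"twist":0}]'
python3 -m inch '[{"hand":0.2,"delta_pos":[-0.025,-0.028,0],"twist":0},{"hand":0.2,"delta_pos":[-0.045,-0.051,0],"twist":0},{"hand":0.2,"delta_pos":[-0.065,-0.074,0],"twist":0},{"hand":0.2,"delta_pos":[-0.08,-0.09,0],"twist":0},{"hand":0.2,"delta_pos":[-0.085,-0.095,0],"twist":0}]'
cat > wl.py <<'E'
import sys
from h import *
w=optics.read_camera('wrist'); s=telemetry.get_state()
if len(sys.argv)>1: cv2.imwrite(f'pics/{sys.argv[1]}.png',w['image'][:,:,::-1])
print(s['tcp_pos'],s['wrist_force'],s['opening'],s['time'])
for a in sys.argv[2:]:
    k,col,x,y,dz=a.split(','); f=fitw(w,k,col,(float(x),float(y)),float(dz)); print(a,f,proj(w,[float(x),float(y),.055 if k=='jar' else .014+float(dz)]))
    if f: print('tool-axis shift', s['tcp_rot'].T@(np.r_[f[0],s['tcp_pos'][2]]-s['tcp_pos']))
E
python3 wl.py w1 lid,green,.6735,.097,0 jar,green,.544,.1777,0
```

```text
time: 1.65
tcp_pos: [0.589, 0.1914, 0.2172]
tcp_rot: [[-1.0, -0.0, 0.0], [-0.0, 1.0, 0.0], [-0.0, 0.0, -1.0]]
wrist_force: [0.2, 0.7, -0.5]
opening: 1.003
time: 2.07
tcp_pos: [0.6749, 0.0931, 0.2169]
tcp_rot: [[-1.0, 0.005, 0.001], [0.005, 1.0, -0.002], [-0.001, -0.002, -1.0]]
wrist_force: [0.3, -0.5, 0.6]
opening: 0.798
[0.67454431 0.09410963 0.21675102] [-0.58664533 -0.61905561  0.48206488] 0.8026234448188859 2.1167
lid,green,.6735,.097,0 (array([0.6725, 0.0949]), 0.93) [[330.50624161 210.42836603]]
tool-axis shift [ 2.04783645e-03  7.81190492e-04 -3.14267009e-06]
jar,green,.544,.1777,0 (array([0.5429, 0.1765]), 0.9) [[420.33179501  76.75469718]]
tool-axis shift [ 0.13201228  0.08179907 -0.0002618 ]
```

View pics/w1.png

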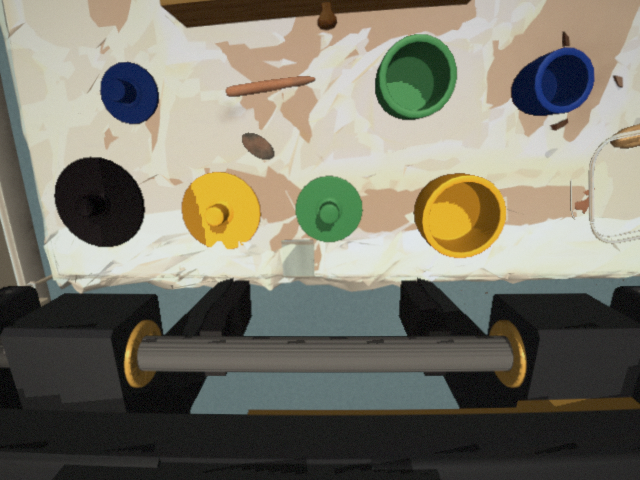

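The wrist view shows the green lid below the tool (knob about (329,211)), the green jar at (416,77), the yellow jar at (460,215) and the yellow lid at (221,210). I'll descend and grasp.

```bash
python3 -m inch '[{"hand":0.2,"delta_pos":[0.002,0.001,0.03],"twist":0},{"hand":0.2,"delta_pos":[0.002,0.001,0.065],"twist":0},{"hand":0.2,"delta_pos":[0.002,0.001,0.1],"twist":0},{"hand":0.2,"delta_pos":[0.002,0.001,0.135],"twist":0},{"hand":0.2,"delta_pos":[0.002,0.001,0.16],"twist":0}]' >/dev/null
python3 -m inch '[{"hand":0.2,"delta_pos":[0,0,0.018],"twist":0},{"hand":0.2,"delta_pos":[0,0,0.03],"twist":0},{"hand":0.2,"delta_pos":[0,0,0.038],"twist":0},{"hand":0.4,"delta_pos":[0,0,0.038],"twist":0},{"hand":0.6,"delta_pos":[0,0,0.038],"twist":0}]'
python3 -m inch '[{"hand":0.8,"delta_pos":[0,0,0],"twist":0},{"hand":1,"delta_pos":[0,0,0],"twist":0},{"hand":1,"delta_pos":[0,0,0],"twist":0},{"hand":1,"delta_pos":[0,0,0],"twist":0},{"hand":1,"delta_pos":[0,0,0],"twist":0}]' 30
```

```text
time: 2.95
tcp_pos: [0.6713, 0.0996, 0.0198]
tcp_rot: [[-1.0, -0.001, 0.001], [-0.001, 1.0, 0.0], [-0.001, 0.0, -1.0]]
wrist_force: [-0.5, 0.2, 0.4]
opening: 0.674
time: 3.37
tcp_pos: [0.6711, 0.0989, 0.0195]
tcp_rot: [[-1.0, 0.0, 0.001], [0.0, 1.0, 0.0], [-0.001, 0.0, -1.0]]
wrist_force: [0.1, -0.1, 0.3]
opening: 0.293
```

```bash
python3 -m inch '[{"hand":1,"delta_pos":[0,0,0],"twist":0},{"hand":1,"delta_pos":[0,0,0],"twist":0},{"hand":1,"delta_pos":[0,0,-0.01],"twist":0},{"hand":1,"delta_pos":[0,0,-0.03],"twist":0},{"hand":1,"delta_pos":[0,0,-0.06],"twist":0}]'
python3 -m inch '[{"hand":1,"delta_pos":[0,0,-0.025],"twist":0},{"hand":1,"delta_pos":[0,0,-0.04],"twist":0},{"hand":1,"delta_pos":[0,0,-0.05],"twist":0},{"hand":1,"delta_pos":[0,0,-0.05],"twist":0},{"hand":1,"delta_pos":[0,0,-0.05],"twist":0}]'
python3 wl.py w2 lid,green,.671,.098,.11 jar,green,.544,.1777,0
```

```text
time: 3.78
tcp_pos: [0.6688, 0.0985, 0.0778]
tcp_rot: [[-1.0, -0.0, -0.005], [-0.0, 1.0, -0.001], [0.005, -0.001, -1.0]]
wrist_force: [0.5, -0.1, -0.5]
opening: 0.003
time: 4.2
tcp_pos: [0.6708, 0.0989, 0.1291]
tcp_rot: [[-1.0, -0.0, 0.0], [-0.0, 1.0, 0.0], [-0.0, 0.0, -1.0]]
wrist_force: [-1.3, 0.2, -0.5]
opening: 0.003
[0.67018057 0.09880982 0.12811141] [-0.00649252 -0.69398006 -0.53716493] 0.0031708076276979677 4.25
lid,green,.671,.098,.11 (array([0.646 , 0.0958]), 0.35) [[326.60169774 278.98755171]]
tool-axis shift [ 2.41806031e-02 -3.00937551e-03  3.62793724e-05]
jar,green,.544,.1777,0 (array([0.5432, 0.1764]), 0.91) [[447.77929819  57.66742943]]
tool-axis shift [0.12697902 0.07759253 0.00016751]
```

View pics/w2.png

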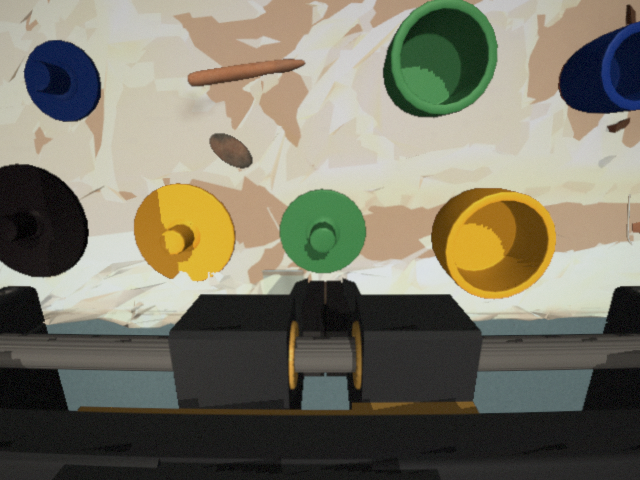

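The fingers closed on nothing (opening 0.003). The lid still lies at about (322,235). I'll re-measure it with the arm settled and all cameras.

```bash
cat > k.py <<'E'
from h import *
w=optics.read_camera('wrist');t=optics.read_camera('top');sc=optics.read_camera('scene');s=telemetry.get_state()
print(s['tcp_pos'],proj(w,s['tcp_pos'][None]))
print('knob top from wrist',back(w,(322,230),.038))
for n,c in(('w',w),('t',t),('s',sc)): print(n,fitw(c,'lid','green',(.6715,.097)),fitw(c,'jar','green',(.544,.177)),fitw(c,'lid','yellow',(.6745,-.0243)))
cv2.imwrite('pics/s2.png',cv2.resize(sc['image'][180:400,100:400,::-1],None,fx=2.6,fy=2.6))
E
python3 k.py
```

```text
[0.66993564 0.09874048 0.12750881] [[328.18343376 281.42441095]]
knob top from wrist [0.66330783 0.0946845 ]
w (array([0.6725, 0.0949]), 0.93) (array([0.5431, 0.1764]), 0.91) (array([ 0.674 , -0.0264]), 0.93)
t None (array([0.5457, 0.1777]), 0.84) None
s (array([0.6737, 0.0975]), 0.86) (array([0.542 , 0.1774]), 0.85) (array([ 0.6778, -0.0244]), 0.81)
```

View pics/s2.png

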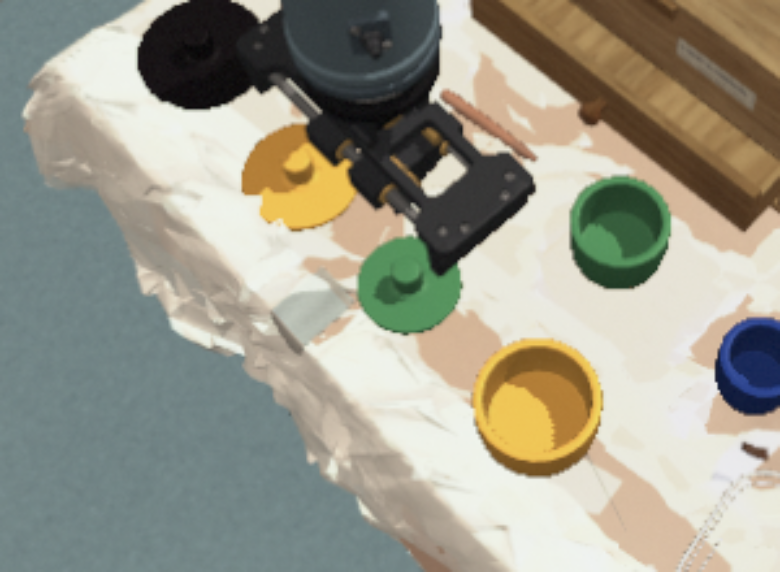

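The scene view shows the green lid undamaged in place, knob at (405,272) in the crop, with the gripper above it. Most likely I lifted before the grip had built up, and the fingers were too high on the knob. I'll retry deeper and wait for the close.

```bash
python3 -m inch '[{"hand":0.3,"delta_pos":[-0.002,-0.002,0],"twist":0},{"hand":0.4,"delta_pos":[-0.002,-0.002,0],"twist":0},{"hand":0.4,"delta_pos":[-0.002,-0.002,0],"twist":0},{"hand":0.4,"delta_pos":[-0.002,-0.002,0],"twist":0},{"hand":0.4,"delta_pos":[-0.002,-0.002,0.01],"twist":0}]'
python3 -m inch '[{"hand":0.4,"delta_pos":[0,0,0.02],"twist":0},{"hand":0.4,"delta_pos":[0,0,0.04],"twist":0},{"hand":0.4,"delta_pos":[0,0,0.06],"twist":0},{"hand":0.4,"delta_pos":[0,0,0.08],"twist":0},{"hand":0.4,"delta_pos":[0,0,0.095],"twist":0}]'
python3 -m inch '[{"hand":0.4,"delta_pos":[0,0,0.006],"twist":0},{"hand":0.6,"delta_pos":[0,0,0.006],"twist":0},{"hand":0.8,"delta_pos":[0,0,0.006],"twist":0},{"hand":0.9,"delta_pos":[0,0,0.006],"twist":0},{"hand":0.9,"delta_pos":[0,0,0.006],"twist":0}]'
python3 -m inch '[{"hand":0.9,"delta_pos":[0,0,0],"twist":0},{"hand":0.9,"delta_pos":[0,0,0],"twist":0},{"hand":0.9,"delta_pos":[0,0,0],"twist":0},{"hand":0.9,"delta_pos":[0,0,0],"twist":0},{"hand":0.9,"delta_pos":[0,0,0],"twist":0}]' 30
```

```text
time: 4.82
tcp_pos: [0.6744, 0.0971, 0.1206]
tcp_rot: [[-1.0, 0.0, 0.003], [0.0, 1.0, 0.001], [-0.003, 0.001, -1.0]]
wrist_force: [0.4, -0.6, -0.0]
opening: 0.36
time: 5.23
tcp_pos: [0.6717, 0.0968, 0.0215]
tcp_rot: [[-1.0, -0.0, -0.002], [-0.0, 1.0, -0.0], [0.002, -0.0, -1.0]]
wrist_force: [0.6, -0.1, 0.5]
opening: 0.596
time: 5.65
tcp_pos: [0.674, 0.097, 0.0194]
tcp_rot: [[-1.0, 0.0, 0.002], [0.0, 1.0, 0.0], [-0.002, 0.0, -1.0]]
wrist_force: [-0.3, 0.1, -0.3]
opening: 0.325
time: 6.07
tcp_pos: [0.6729, 0.0969, 0.0181]
tcp_rot: [[-1.0, 0.0, 0.0], [0.0, 1.0, 0.0], [-0.0, 0.0, -1.0]]
wrist_force: [0.2, -0.0, 0.7]
opening: 0.099
```

```bash
python3 - <<'E'
from h import *
w=optics.read_camera('wrist');sc=optics.read_camera('scene')
a=cv2.resize(sc['image'][220:320,200:340],None,fx=4,fy=4);b=w['image'][160:400,210:450]
b=cv2.resize(b,(400,400));cv2.imwrite('pics/c3.png',np.hstack([a[:400,:400],b])[:,:,::-1])
s=telemetry.get_state();print(s['opening'],s['tcp_pos'],proj(sc,[s['tcp_pos']]),proj(sc,[[*s['tcp_pos'][:2],.038]]))
E
```

```text
0.10232542307911649 [0.6729164  0.09688832 0.01804929] [[256.48415566 287.27226676]] [[255.55486739 282.82768094]]
```

View pics/c3.png

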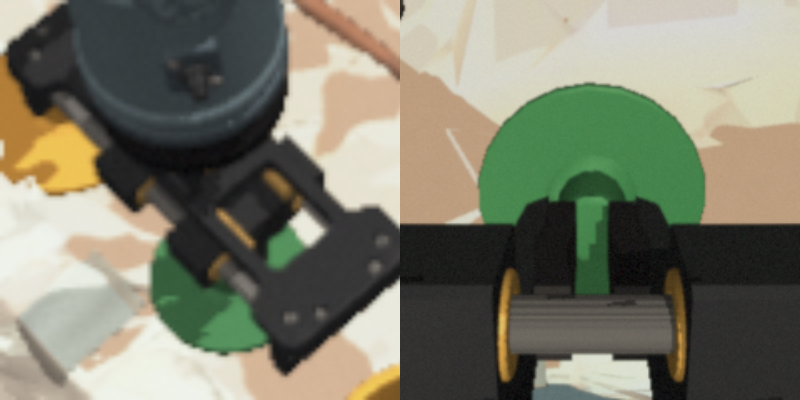

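```bash
python3 - <<'E'
from h import *
w=optics.read_camera('wrist');b=w['image'].copy();s=telemetry.get_state()
for dz in(0,-.019):
  for x in(-.009,.009):
    p=proj(w,[s['tcp_pos']+s['tcp_rot']@[x,0,dz]])[0];print(dz,x,p)
cv2.imwrite('pics/c4.png',cv2.resize(b[190:350,220:430,::-1],(787,600),interpolation=cv2.INTER_CUBIC))
E
```

```text
0 -0.009 [328.29005504 297.65775145]
0 0.009 [328.35404875 266.31259525]
-0.019 -0.009 [328.66370272 314.41514724]
-0.019 0.009 [328.74811423 280.02196816]
```

View pics/c4.png

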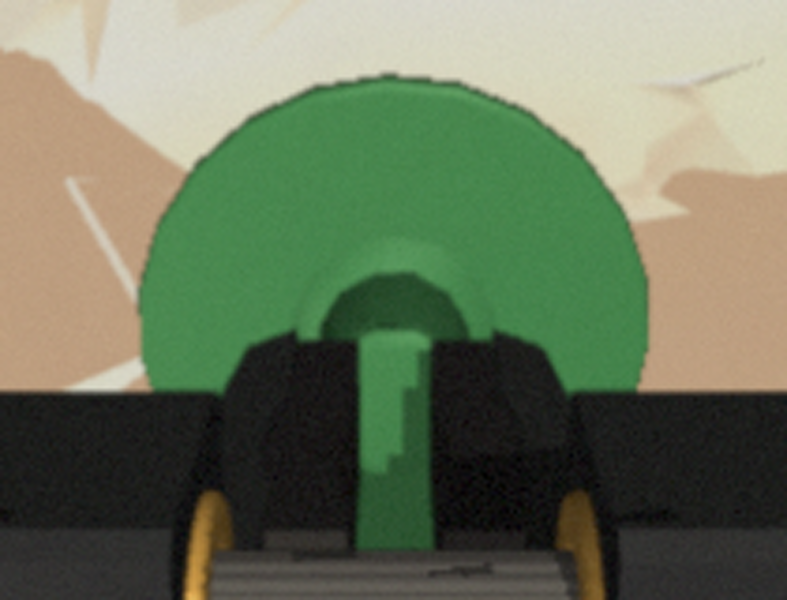

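The zoom shows both fingertips lying over the knob's top face: rim front at (395,330), fingers starting at v≈342. The reported TCP is z = 0.018, so the real fingertips end about 19 mm short of it. I'll open, go about 20 mm lower while watching the force, and close.

```bash
python3 -m inch '[{"hand":0.5,"delta_pos":[0,0,-0.005],"twist":0},{"hand":0.4,"delta_pos":[0,0,-0.005],"twist":0},{"hand":0.4,"delta_pos":[0,0,-0.005],"twist":0},{"hand":0.4,"delta_pos":[0,0,-0.005],"twist":0},{"hand":0.4,"delta_pos":[0,0,-0.005],"twist":0}]'
python3 -m inch '[{"hand":0.4,"delta_pos":[0,0,0.004],"twist":0},{"hand":0.4,"delta_pos":[0,0,0.008],"twist":0},{"hand":0.4,"delta_pos":[0,0,0.012],"twist":0},{"hand":0.4,"delta_pos":[0,0,0.015],"twist":0},{"hand":0.4,"delta_pos":[0,0,0.015],"twist":0}]'
python3 -m inch '[{"hand":0.4,"delta_pos":[0,0,0.003],"twist":0},{"hand":0.4,"delta_pos":[0,0,0.006],"twist":0},{"hand":0.4,"delta_pos":[0,0,0.008],"twist":0},{"hand":0.4,"delta_pos":[0,0,0.009],"twist":0},{"hand":0.4,"delta_pos":[0,0,0.009],"twist":0}]'
```

```text
time: 6.63
tcp_pos: [0.6729, 0.0969, 0.023]
tcp_rot: [[-1.0, 0.0, -0.0], [0.0, 1.0, -0.0], [0.0, -0.0, -1.0]]
wrist_force: [0.0, 0.4, 0.6]
opening: 0.453
time: 7.05
tcp_pos: [0.6721, 0.0968, 0.0069]
tcp_rot: [[-1.0, 0.0, -0.002], [0.0, 1.0, -0.0], [0.002, -0.0, -1.0]]
wrist_force: [-0.4, 0.1, -0.1]
opening: 0.603
time: 7.47
tcp_pos: [0.6727, 0.0968, -0.0013]
tcp_rot: [[-1.0, 0.0, -0.0], [0.0, 1.0, -0.0], [0.0, -0.0, -1.0]]
wrist_force: [-0.6, 0.3, 0.6]
opening: 0.601
```

```bash
python3 -m inch '[{"hand":0.6,"delta_pos":[0,0,0],"twist":0},{"hand":0.8,"delta_pos":[0,0,0],"twist":0},{"hand":1,"delta_pos":[0,0,0],"twist":0},{"hand":1,"delta_pos":[0,0,0],"twist":0},{"hand":1,"delta_pos":[0,0,0],"twist":0}]' 30
python3 -m inch '[{"hand":1,"delta_pos":[0,0,0],"twist":0},{"hand":1,"delta_pos":[0,0,0],"twist":0},{"hand":1,"delta_pos":[0,0,0],"twist":0},{"hand":1,"delta_pos":[0,0,0],"twist":0},{"hand":1,"delta_pos":[0,0,0],"twist":0}]' 30
```

```text
time: 7.88
tcp_pos: [0.673, 0.0969, -0.0008]
tcp_rot: [[-1.0, 0.0, 0.0], [0.0, 1.0, 0.0], [-0.0, 0.0, -1.0]]
wrist_force: [-0.2, 0.1, 0.9]
opening: 0.242
time: 8.3
tcp_pos: [0.673, 0.0969, -0.0009]
tcp_rot: [[-1.0, 0.0, 0.0], [0.0, 1.0, 0.0], [-0.0, 0.0, -1.0]]
wrist_force: [-0.2, 0.1, 1.2]
opening: 0.236
```

```bash
python3 -m inch '[{"hand":1,"delta_pos":[0,0,-0.01],"twist":0},{"hand":1,"delta_pos":[0,0,-0.03],"twist":0},{"hand":1,"delta_pos":[0,0,-0.06],"twist":0},{"hand":1,"delta_pos":[0,0,-0.09],"twist":0},{"hand":1,"delta_pos":[0,0,-0.12],"twist":0}]'
python3 -m inch '[{"hand":1,"delta_pos":[0.018,0.011,0],"twist":0},{"hand":1,"delta_pos":[0.046,0.029,0],"twist":0},{"hand":1,"delta_pos":[0.076,0.047,0],"twist":0},{"hand":1,"delta_pos":[0.106,0.066,0],"twist":0},{"hand":1,"delta_pos":[0.129,0.08,0],"twist":0}]'
python3 -m inch '[{"hand":1,"delta_pos":[0,0,0],"twist":0},{"hand":1,"delta_pos":[0,0,0],"twist":0},{"hand":1,"delta_pos":[0,0,0],"twist":0},{"hand":1,"delta_pos":[0,0,0],"twist":0},{"hand":1,"delta_pos":[0,0,0],"twist":0}]'
python3 wl.py w5 lid,green,.544,.177,.120 lid,yellow,.6745,-.0243,0 lid,blue,.549,-.111,0 jar,yellow,.675,.233,0 jar,blue,.546,.315,0
```

```text
time: 8.72
tcp_pos: [0.6726, 0.0968, 0.1207]
tcp_rot: [[-1.0, 0.0, -0.0], [0.0, 1.0, -0.0], [0.0, -0.0, -1.0]]
wrist_force: [0.9, -0.1, -1.4]
opening: 0.24
time: 9.13
tcp_pos: [0.5413, 0.1786, 0.1196]
tcp_rot: [[-1.0, -0.001, -0.001], [-0.001, 1.0, 0.001], [0.001, 0.001, -1.0]]
wrist_force: [0.2, 0.3, -1.3]
opening: 0.241
time: 9.55
tcp_pos: [0.545, 0.1758, 0.1191]
tcp_rot: [[-1.0, 0.002, 0.001], [0.002, 1.0, -0.0], [-0.001, -0.0, -1.0]]
wrist_force: [0.2, -0.4, -1.1]
opening: 0.235
[0.54479352 0.17590037 0.11901877] [ 0.21405682 -0.33088709 -0.62322814] 0.24019272922913545 9.6
lid,green,.544,.177,.120 (array([0.5353, 0.1742]), 0.87) [[331.0802869  292.04285201]]
tool-axis shift [ 9.49058342e-03 -1.71668547e-03 -3.89657716e-06]
lid,yellow,.6745,-.0243,0 (array([ 0.6731, -0.0396]), 0.54) [[118.27331247 365.25100813]]
tool-axis shift [-1.28676594e-01 -2.15279533e-01  1.41906951e-04]
lid,blue,.549,-.111,0 (array([ 0.5504, -0.0976]), 0.39) [[ -1.93824222 239.08435926]]
tool-axis shift [-6.07645773e-03 -2.73490314e-01  1.05025838e-04]
jar,yellow,.675,.233,0 (array([0.6749, 0.196 ]), 2.05) [[396.63199664 397.60284646]]
tool-axis shift [-1.30071733e-01  2.03231965e-02  5.46005190e-05]
jar,blue,.546,.315,0 (array([0.5459, 0.3132]), 0.88) [[519.08949772 248.32996859]]
tool-axis shift [-8.70540056e-04  1.37301317e-01 -5.08517494e-05]
```

View pics/w5.png

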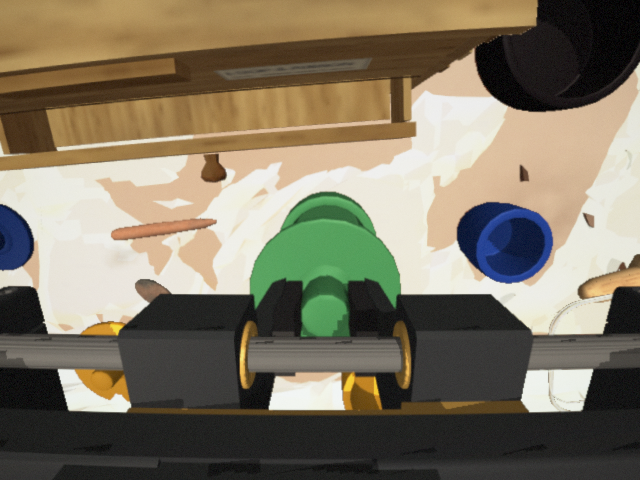

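```bash
python3 - <<'E'
from h import *
w=optics.read_camera('wrist'); m=mask(w,'green'); s=telemetry.get_state();z=s['tcp_pos'][2]+.001+.014
print(s['tcp_pos'])
from scipy.optimize import least_squares
from scipy.spatial.distance import cdist
def arc(z,d,v0,v1,g):
    # outermost mask pixels per row
    P=[]
    for v in range(v0,v1):
        u=np.nonzero(m[v,200:450])[0]
        if len(u): P+= [(200+u[0]-.5,v),(200+u[-1]+.5,v)]
    B=np.array([back(w,p,z) for p in P]); 
    q=least_squares(lambda c:np.hypot(*(B-c).T)-d/2,g,loss='soft_l1',f_scale=.001); return q.x, np.sqrt(np.mean(q.fun**2))
print([ (v,np.nonzero(m[v,200:450])[0][[0,-1]]+200) for v in range(192,292,8) if m[v,200:450].any()])
print('lid',arc(z,.076,240,278,[.54,.177])); print('jar',arc(.055,.072,193,212,[.54,.177]))
E
```

```text
[0.54461021 0.17610372 0.11896455]
[(192, array([322, 334])), (200, array([302, 352])), (208, array([293, 361])), (216, array([287, 367])), (224, array([283, 371])), (232, array([280, 374])), (240, array([270, 380])), (248, array([264, 386])), (256, array([258, 392])), (264, array([254, 395])), (272, array([252, 398])), (280, array([250, 399])), (288, array([250, 400]))]
lid (array([0.54573268, 0.17409523]), np.float64(0.0003593324630284781))
jar (array([0.54192153, 0.17559327]), np.float64(0.0005769860653118409))
```

```bash
python3 -m inch '[{"hand":1,"delta_pos":[0.0025,0.0015,0.005],"twist":0},{"hand":1,"delta_pos":[0.0025,0.0015,0.02],"twist":0},{"hand":1,"delta_pos":[0.0025,0.0015,0.035],"twist":0},{"hand":1,"delta_pos":[0.0025,0.0015,0.05],"twist":0},{"hand":1,"delta_pos":[0.0025,0.0015,0.06],"twist":0}]'
python3 -m inch '[{"hand":1,"delta_pos":[0,0,0.003],"twist":0},{"hand":1,"delta_pos":[0,0,0.006],"twist":0},{"hand":1,"delta_pos":[0,0,0.009],"twist":0},{"hand":1,"delta_pos":[0,0,0.012],"twist":0},{"hand":1,"delta_pos":[0,0,0.012],"twist":0}]'
python3 -m inch '[{"hand":1,"delta_pos":[0,0,0],"twist":0},{"hand":1,"delta_pos":[0,0,0],"twist":0},{"hand":1,"delta_pos":[0,0,0],"twist":0},{"hand":1,"delta_pos":[0,0,0],"twist":0},{"hand":1,"delta_pos":[0,0,0],"twist":0}]'
```

```text
time: 10.07
tcp_pos: [0.5406, 0.1781, 0.0573]
tcp_rot: [[-1.0, 0.0, -0.002], [0.0, 1.0, -0.001], [0.002, -0.001, -1.0]]
wrist_force: [-0.1, -0.9, -0.2]
opening: 0.237
time: 10.48
tcp_pos: [0.5415, 0.1784, 0.047]
tcp_rot: [[-1.0, 0.0, 0.0], [0.0, 1.0, 0.0], [-0.0, 0.0, -1.0]]
wrist_force: [-0.0, -0.1, -0.7]
opening: 0.24
time: 10.9
tcp_pos: [0.5415, 0.1784, 0.0472]
tcp_rot: [[-1.0, -0.0, 0.0], [-0.0, 1.0, 0.0], [-0.0, 0.0, -1.0]]
wrist_force: [0.2, -0.6, -0.1]
opening: 0.237
```

```bash
python3 -m inch '[{"hand":0.6,"delta_pos":[0,0,0.001],"twist":0},{"hand":0.4,"delta_pos":[0,0,0.001],"twist":0},{"hand":0.4,"delta_pos":[0,0,0.001],"twist":0},{"hand":0.4,"delta_pos":[0,0,0.001],"twist":0},{"hand":0.4,"delta_pos":[0,0,0],"twist":0}]'
python3 -m inch '[{"hand":0.4,"delta_pos":[0,0,-0.015],"twist":0},{"hand":0.4,"delta_pos":[0,0,-0.05],"twist":0},{"hand":0.4,"delta_pos":[0,0,-0.09],"twist":0},{"hand":0.4,"delta_pos":[0,0,-0.125],"twist":0},{"hand":0.4,"delta_pos":[0,0,-0.15],"twist":0}]'
python3 -m inch '[{"hand":0.2,"delta_pos":[0,0,0],"twist":0},{"hand":0.2,"delta_pos":[0,0,0],"twist":0},{"hand":0.2,"delta_pos":[0,0,0],"twist":0},{"hand":0.2,"delta_pos":[0,0,0],"twist":0},{"hand":0.2,"delta_pos":[0,0,0],"twist":0}]'
python3 wl.py w6 lid,green,.5415,.1784,.047  jar,blue,.546,.315,0
python3 - <<'E'
from h import *
sc=optics.read_camera('scene'); print(fitw(sc,'lid','green',(.5425,.178),.047),fitw(sc,'lid','blue',(.549,-.111)),fitw(sc,'lid','yellow',(.6745,-.024)))
w=cv2.imread('pics/w6.png'); a=cv2.resize(w[100:340,180:480],(500,400)); b=cv2.resize(sc['image'][220:320,290:365,::-1],(300,400)); cv2.imwrite('pics/c6.png',np.hstack([a,b]))
E
```

```text
time: 11.32
tcp_pos: [0.5413, 0.1784, 0.0469]
tcp_rot: [[-1.0, 0.0, -0.0], [0.0, 1.0, -0.0], [0.0, -0.0, -1.0]]
wrist_force: [-0.0, -0.3, -0.4]
opening: 0.588
time: 11.73
tcp_pos: [0.5424, 0.1787, 0.2005]
tcp_rot: [[-1.0, 0.0, 0.003], [0.0, 1.0, 0.001], [-0.003, 0.001, -1.0]]
wrist_force: [0.9, 0.9, 0.0]
opening: 0.597
time: 12.15
tcp_pos: [0.5405, 0.1781, 0.1956]
tcp_rot: [[-1.0, -0.0, -0.002], [-0.0, 1.0, -0.001], [0.002, -0.001, -1.0]]
wrist_force: [1.1, 0.4, -1.0]
opening: 0.803
[0.54064953 0.17809581 0.19574172] [ 0.11438449 -0.5933493   1.06776724] 0.8002884938229892 12.2
lid,green,.5415,.1784,.047 (array([0.5412, 0.1765]), 0.93) [[327.44587475 227.10815308]]
tool-axis shift [-5.50414840e-04 -1.59582734e-03  3.48826627e-07]
jar,blue,.546,.315,0 (array([0.5459, 0.3133]), 0.87) [[471.7234211  230.31357072]]
tool-axis shift [-0.00525464  0.13520395 -0.00014218]
(array([0.5478, 0.1839]), 1.08) (array([ 0.549, -0.111]), 0.82) (array([ 0.6743, -0.0242]), 0.89)h.py:33: RuntimeWarning: The iteration is not making good progress, as measured by the 
 improvement from the last ten iterations.
  p=fsolve(f,g); return p.round(4),round(a/cen(proj(c,model(kind,col,*p,dz)))[1],2)
```

View pics/c6.png

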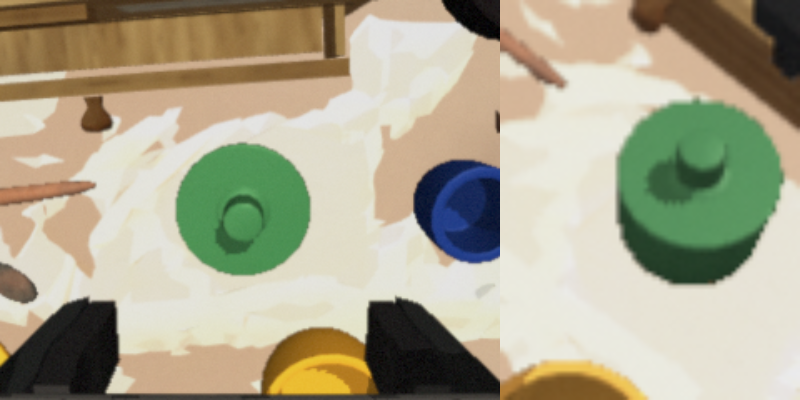

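The green lid is seated flat and concentric on its jar, both from above (243,208) and from the scene camera. Next is the blue lid.

```bash
python3 -m inch '[{"hand":0.4,"delta_pos":[-0.001,-0.02,0],"twist":0},{"hand":0.4,"delta_pos":[-0.003,-0.055,0],"twist":0},{"hand":0.4,"delta_pos":[-0.005,-0.092,0],"twist":0},{"hand":0.4,"delta_pos":[-0.006,-0.13,0],"twist":0},{"hand":0.4,"delta_pos":[-0.008,-0.168,0],"twist":0}]' >/dev/null
python3 -m inch '[{"hand":0.4,"delta_pos":[0,-0.037,0],"twist":0},{"hand":0.4,"delta_pos":[0,-0.071,0],"twist":0},{"hand":0.4,"delta_pos":[0,-0.1,0],"twist":0},{"hand":0.4,"delta_pos":[0,-0.121,0],"twist":0},{"hand":0.4,"delta_pos":[0,-0.121,0],"twist":0}]'
python3 -m inch '[{"hand":0.4,"delta_pos":[0,0,0.02],"twist":0},{"hand":0.4,"delta_pos":[0,0,0.05],"twist":0},{"hand":0.4,"delta_pos":[0,0,0.05],"twist":0},{"hand":0.4,"delta_pos":[0,0,0.05],"twist":0},{"hand":0.4,"delta_pos":[0,0,0.05],"twist":0}]'
python3 wl.py w7 lid,blue,.549,-.111,0 lid,black,.664,-.1642,0 lid,yellow,.6745,-.024,0
```

```text
time: 13.08
tcp_pos: [0.5484, -0.1168, 0.1967]
tcp_rot: [[-1.0, 0.007, -0.001], [0.007, 1.0, -0.003], [0.001, -0.003, -1.0]]
wrist_force: [-0.1, -0.8, -0.3]
opening: 0.601
time: 13.5
tcp_pos: [0.5499, -0.1102, 0.1478]
tcp_rot: [[-1.0, -0.001, 0.0], [-0.001, 1.0, 0.0], [-0.0, 0.0, -1.0]]
wrist_force: [0.5, 0.5, 0.3]
opening: 0.6
[ 0.55031716 -0.11036221  0.14830295] [0.13508345 0.8774295  1.14570683] 0.599571695972853 13.55
lid,blue,.549,-.111,0 (array([ 0.548 , -0.1132]), 0.91) [[326.01638197 224.8367028 ]]
tool-axis shift [ 2.31864885e-03 -2.83657182e-03 -3.42228341e-06]
lid,black,.664,-.1642,0 (array([ 0.6251, -0.1689]), 0.1) [[273.33902506 335.933127  ]]
tool-axis shift [-0.07475194 -0.05857709  0.00013214]
lid,yellow,.6745,-.024,0 (array([ 0.6814, -0.0534]), 0.19) [[411.09719812 344.79586239]]
tool-axis shift [-0.1311126   0.0568933   0.00020856]
```

```bash
python3 -m inch '[{"hand":0.4,"delta_pos":[0.0015,-0.001,0.02],"twist":0},{"hand":0.4,"delta_pos":[0.0015,-0.001,0.05],"twist":0},{"hand":0.4,"delta_pos":[0.0015,-0.001,0.08],"twist":0},{"hand":0.4,"delta_pos":[0.0015,-0.001,0.11],"twist":0},{"hand":0.4,"delta_pos":[0.0015,-0.001,0.125],"twist":0}]'
python3 -m inch '[{"hand":0.4,"delta_pos":[0,0,0.008],"twist":0},{"hand":0.4,"delta_pos":[0,0,0.015],"twist":0},{"hand":0.4,"delta_pos":[0,0,0.021],"twist":0},{"hand":0.4,"delta_pos":[0,0,0.024],"twist":0},{"hand":0.4,"delta_pos":[0,0,0.024],"twist":0}]'
python3 -m inch '[{"hand":0.7,"delta_pos":[0,0,0],"twist":0},{"hand":1,"delta_pos":[0,0,0],"twist":0},{"hand":1,"delta_pos":[0,0,0],"twist":0},{"hand":1,"delta_pos":[0,0,0],"twist":0},{"hand":1,"delta_pos":[0,0,0],"twist":0}]' 30
python3 -m inch '[{"hand":1,"delta_pos":[0,0,0],"twist":0},{"hand":1,"delta_pos":[0,0,0],"twist":0},{"hand":1,"delta_pos":[0,0,0],"twist":0},{"hand":1,"delta_pos":[0,0,0],"twist":0},{"hand":1,"delta_pos":[0,0,0],"twist":0}]' 30
```

```text
time: 13.97
tcp_pos: [0.5474, -0.1111, 0.0205]
tcp_rot: [[-1.0, -0.0, -0.001], [-0.0, 1.0, 0.0], [0.001, 0.0, -1.0]]
wrist_force: [0.0, 0.3, 0.8]
opening: 0.594
time: 14.38
tcp_pos: [0.5484, -0.1117, -0.0016]
tcp_rot: [[-1.0, 0.0, 0.001], [0.0, 1.0, -0.0], [-0.001, -0.0, -1.0]]
wrist_force: [0.7, -0.5, 1.3]
opening: 0.596
time: 14.8
tcp_pos: [0.5481, -0.1117, -0.0017]
tcp_rot: [[-1.0, 0.0, 0.0], [0.0, 1.0, -0.0], [-0.0, -0.0, -1.0]]
wrist_force: [0.3, -0.6, 0.5]
opening: 0.249
time: 15.22
tcp_pos: [0.5481, -0.1116, -0.0018]
tcp_rot: [[-1.0, 0.0, 0.0], [0.0, 1.0, -0.0], [-0.0, -0.0, -1.0]]
wrist_force: [-0.6, -0.3, 4.6]
opening: 0.241
```

```bash
python3 -m inch '[{"hand":1,"delta_pos":[0,0,-0.015],"twist":0},{"hand":1,"delta_pos":[0,0,-0.045],"twist":0},{"hand":1,"delta_pos":[0,0,-0.08],"twist":0},{"hand":1,"delta_pos":[0,0,-0.115],"twist":0},{"hand":1,"delta_pos":[0,0,-0.145],"twist":0}]'
python3 -m inch '[{"hand":1,"delta_pos":[0,0.02,0],"twist":0},{"hand":1,"delta_pos":[0,0.05,0],"twist":0},{"hand":1,"delta_pos":[0,0.083,0],"twist":0},{"hand":1,"delta_pos":[0,0.117,0],"twist":0},{"hand":1,"delta_pos":[0,0.15,0],"twist":0}]' >/dev/null
python3 -m inch '[{"hand":1,"delta_pos":[0,0.034,0],"twist":0},{"hand":1,"delta_pos":[0,0.068,0],"twist":0},{"hand":1,"delta_pos":[0,0.102,0],"twist":0},{"hand":1,"delta_pos":[0,0.136,0],"twist":0},{"hand":1,"delta_pos":[0,0.17,0],"twist":0}]' >/dev/null
python3 -m inch '[{"hand":1,"delta_pos":[0.002,0.034,0],"twist":0},{"hand":1,"delta_pos":[0.002,0.064,0],"twist":0},{"hand":1,"delta_pos":[0.002,0.088,0],"twist":0},{"hand":1,"delta_pos":[0.002,0.102,0],"twist":0},{"hand":1,"delta_pos":[0.002,0.1065,0],"twist":0}]'
python3 -m inch '[{"hand":1,"delta_pos":[0,0,0],"twist":0},{"hand":1,"delta_pos":[0,0,0],"twist":0},{"hand":1,"delta_pos":[0,0,0],"twist":0},{"hand":1,"delta_pos":[0,0,0],"twist":0},{"hand":1,"delta_pos":[0,0,0],"twist":0}]'
cat > arc.py <<'E'
import sys
from h import *
from scipy.optimize import least_squares
# arc.py col offset : front silhouettes of held lid (origin z = tcp_z+off) and jar below
col=sys.argv[1];off=float(sys.argv[2]); w=optics.read_camera('wrist'); m=mask(w,col); s=telemetry.get_state();T=s['tcp_pos']; print(T,s['opening'])
def arc(z,d,x,y):
    P=[]
    c=proj(w,circ(x,y,z,d)); 
    # search the front (image-up) half of the circle along image normals for the mask's edge
    for a,p in zip(np.linspace(0,2*np.pi,60),c):
        if (s['tcp_rot'].T@[np.cos(a),np.sin(a),0])[0]<.35: continue
        n=p-proj(w,[[x,y,z]])[0]; n/=np.linalg.norm(n)
        for k in np.arange(14,-14,-.5):
            u,v=np.round(p+n*k).astype(int)
            if 0<=u<640 and 0<=v<480 and m[v,u]: P.append(p+n*k); break
    if len(P)<6: return None
    B=np.array([back(w,p,z) for p in P]); q=least_squares(lambda c:np.hypot(*(B-c).T)-d/2,[x,y],loss='soft_l1',f_scale=.001); return q.x.round(4),round(float(np.sqrt(np.mean(q.fun**2))),5),len(P)
print('lid',arc(T[2]+off+.014,R[col][1],*T[:2])); print('jar',arc(.055,R[col][0],*T[:2]))
cv2.imwrite('pics/arc.png',w['image'][:,:,::-1])
E
python3 arc.py blue .002
```

```text
time: 15.63
tcp_pos: [0.5478, -0.1117, 0.1448]
tcp_rot: [[-1.0, 0.0, 0.0], [0.0, 1.0, -0.0], [-0.0, -0.0, -1.0]]
wrist_force: [0.4, -0.1, -1.0]
opening: 0.239
time: 16.88
tcp_pos: [0.5449, 0.3177, 0.1425]
tcp_rot: [[-1.0, -0.003, -0.001], [-0.003, 1.0, 0.001], [0.001, 0.001, -1.0]]
wrist_force: [0.5, 0.0, 0.1]
opening: 0.238
time: 17.3
tcp_pos: [0.5464, 0.3134, 0.1431]
tcp_rot: [[-1.0, 0.002, 0.0], [0.002, 1.0, -0.0], [-0.0, -0.0, -1.0]]
wrist_force: [-0.5, 0.4, 0.1]
opening: 0.243
[0.54625015 0.31380521 0.14315994] 0.2451333360906486
lid (array([0.5412, 0.3106]), 0.00292, 22)
jar (array([0.5433, 0.312 ]), 0.00105, 22)
```

View pics/arc.png

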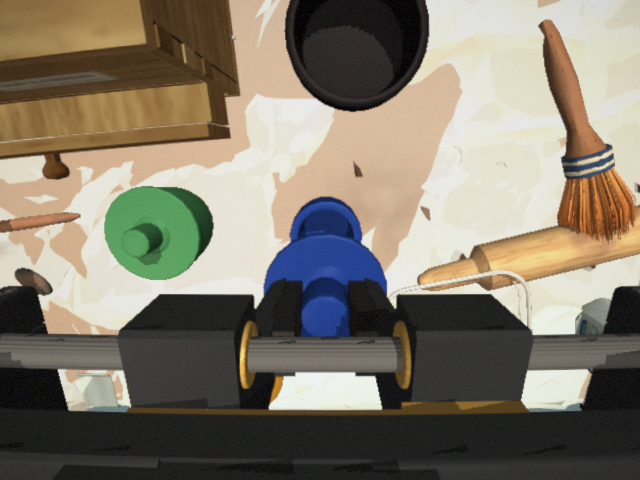

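```bash
python3 - <<'E'
from h import *
w=optics.read_camera('wrist');m=mask(w,'blue')
col=m[150:300,322:332].max(1);print('rows',150+np.nonzero(col)[0][[0]])
h=cv2.cvtColor(w['image'],cv2.COLOR_RGB2HSV)[...,2].astype(int);print(h[190:245:1,326])
T=telemetry.get_state()['tcp_pos'];print(T,back(w,(326,235),T[2]+.002+.014)+[.031,0],back(w,(326,197),.055)+[.029,0])
for v in(205,212):
  u=np.nonzero(m[v,250:420])[0]+250;print(v,u[0],u[-1],back(w,(u[0]/2+u[-1]/2,v),.055))
for v in(255,262,270):
  u=np.nonzero(m[v,240:420])[0]+240;print(v,u[0],u[-1],back(w,(u[0]/2+u[-1]/2,v),T[2]+.016))
print(fitw(w,'jar','black',(.398,.336)))
E
```

```text
rows [197]
[212 212 212 213 213 208 147  87  86  86  86 101 145 166 162 154 149 144
 135 121 103 100  92  96  95  97  95  97  97  99  96  95  98  96  93  98
  98  96  94  93  95  96  91  90 107 150 169 161 152 147 150 147 145 146
 147]
[0.54614096 0.31412747 0.14312923] [0.54702823 0.31256721] [0.54224198 0.31286637]
205 304 346 [0.51937324 0.31209219]
212 298 352 [0.52480183 0.31207941]
255 277 373 [0.52576606 0.31208071]
262 272 378 [0.52925306 0.31207252]
270 268 382 [0.53329016 0.31206303]
(array([0.4115, 0.3337]), 0.7)
```

```bash
python3 -m inch '[{"hand":1,"delta_pos":[0.003,0,0.01],"twist":0},{"hand":1,"delta_pos":[0.003,0,0.03],"twist":0},{"hand":1,"delta_pos":[0.003,0,0.05],"twist":0},{"hand":1,"delta_pos":[0.003,0,0.07],"twist":0},{"hand":1,"delta_pos":[0.003,0,0.082],"twist":0}]'
python3 -m inch '[{"hand":1,"delta_pos":[0,0,0.003],"twist":0},{"hand":1,"delta_pos":[0,0,0.006],"twist":0},{"hand":1,"delta_pos":[0,0,0.01],"twist":0},{"hand":1,"delta_pos":[0,0,0.014],"twist":0},{"hand":1,"delta_pos":[0,0,0.015],"twist":0}]'
python3 -m inch '[{"hand":1,"delta_pos":[0,0,0],"twist":0},{"hand":1,"delta_pos":[0,0,0],"twist":0},{"hand":1,"delta_pos":[0,0,0],"twist":0},{"hand":1,"delta_pos":[0,0,0],"twist":0},{"hand":1,"delta_pos":[0,0,0],"twist":0}]'
```

```text
time: 17.82
tcp_pos: [0.5414, 0.3141, 0.0583]
tcp_rot: [[-1.0, -0.0, -0.003], [-0.0, 1.0, -0.002], [0.003, -0.002, -1.0]]
wrist_force: [-0.2, 0.9, -0.9]
opening: 0.238
time: 18.23
tcp_pos: [0.5431, 0.315, 0.0461]
tcp_rot: [[-1.0, 0.0, 0.001], [0.0, 1.0, 0.0], [-0.001, 0.0, -1.0]]
wrist_force: [-0.6, -0.4, -1.3]
opening: 0.238
time: 18.65
tcp_pos: [0.543, 0.3149, 0.0462]
tcp_rot: [[-1.0, 0.0, 0.0], [0.0, 1.0, 0.0], [-0.0, 0.0, -1.0]]
wrist_force: [-0.5, -0.1, -1.4]
opening: 0.237
```

```bash
python3 -m inch '[{"hand":0.6,"delta_pos":[0,0,0.001],"twist":0},{"hand":0.4,"delta_pos":[0,0,0.001],"twist":0},{"hand":0.4,"delta_pos":[0,0,0.001],"twist":0},{"hand":0.4,"delta_pos":[0,0,0.001],"twist":0},{"hand":0.4,"delta_pos":[0,0,0],"twist":0}]'
python3 -m inch '[{"hand":0.4,"delta_pos":[0,0,-0.015],"twist":0},{"hand":0.4,"delta_pos":[0,0,-0.05],"twist":0},{"hand":0.4,"delta_pos":[0,0,-0.09],"twist":0},{"hand":0.4,"delta_pos":[0,0,-0.125],"twist":0},{"hand":0.4,"delta_pos":[0,0,-0.15],"twist":0}]'
python3 -m inch '[{"hand":0.2,"delta_pos":[0,0,0],"twist":0},{"hand":0.2,"delta_pos":[0,0,0],"twist":0},{"hand":0.2,"delta_pos":[0,0,0],"twist":0},{"hand":0.2,"delta_pos":[0,0,0],"twist":0},{"hand":0.2,"delta_pos":[0,0,0],"twist":0}]'
python3 wl.py w8 lid,blue,.543,.315,.047 lid,green,.5415,.1784,.047 jar,black,.398,.336,0
python3 - <<'E'
from h import *
sc=optics.read_camera('scene'); cv2.imwrite('pics/s8.png',sc['image'][:,:,::-1])
w=cv2.imread('pics/w8.png'); a=w[0:340,180:580]; b=cv2.resize(sc['image'][285:355,355:437,::-1],(398,340)); cv2.imwrite('pics/c8.png',np.hstack([a,b]))
E
```

```text
time: 19.07
tcp_pos: [0.5428, 0.3148, 0.0459]
tcp_rot: [[-1.0, 0.0, -0.0], [0.0, 1.0, -0.0], [0.0, -0.0, -1.0]]
wrist_force: [-0.1, -0.2, 0.4]
opening: 0.589
time: 19.48
tcp_pos: [0.544, 0.3154, 0.1998]
tcp_rot: [[-1.0, 0.0, 0.003], [0.0, 1.0, 0.002], [-0.003, 0.002, -1.0]]
wrist_force: [1.2, 1.5, -0.5]
opening: 0.6
time: 19.9
tcp_pos: [0.542, 0.3144, 0.1944]
tcp_rot: [[-1.0, -0.0, -0.002], [-0.0, 1.0, -0.002], [0.002, -0.002, -1.0]]
wrist_force: [-0.1, 0.2, -0.3]
opening: 0.8
[0.54220223 0.31445881 0.19461781] [0.61584631 0.18546394 0.30558694] 0.7953271528499268 19.95
lid,blue,.543,.315,.047 (array([0.5431, 0.3132]), 0.92) [[327.8256628  227.30161668]]
tool-axis shift [-8.97738748e-04 -1.25883419e-03 -2.90639628e-08]
lid,green,.5415,.1784,.047 (array([0.5399, 0.1802]), 1.02) [[179.6756381  225.89273514]]
tool-axis shift [ 0.00230573 -0.13425861  0.00019121]
jar,black,.398,.336,0 (array([0.4006, 0.3337]), 0.91) [[353.32996326  55.20588391]]
tool-axis shift [0.14160145 0.01924527 0.00025386]
```

View pics/c8.png

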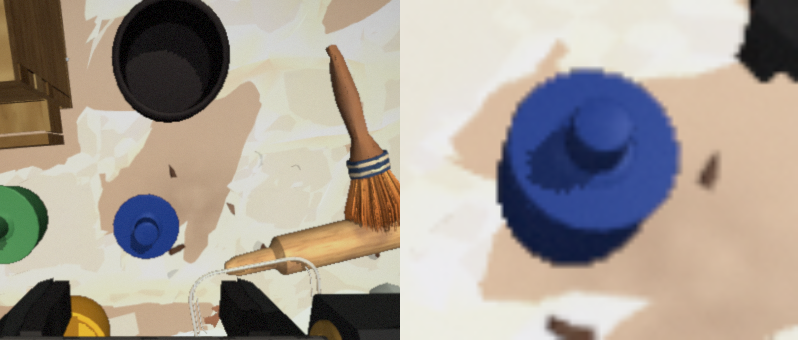

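The blue lid is seated flat on its jar. Next is the yellow lid.

```bash
python3 -m inch '[{"hand":0.4,"delta_pos":[-0.006,-0.015,0],"twist":0},{"hand":0.4,"delta_pos":[-0.019,-0.049,0],"twist":0},{"hand":0.4,"delta_pos":[-0.033,-0.084,0],"twist":0},{"hand":0.4,"delta_pos":[-0.046,-0.119,0],"twist":0},{"hand":0.4,"delta_pos":[-0.06,-0.154,0],"twist":0}]' >/dev/null
python3 -m inch '[{"hand":0.4,"delta_pos":[-0.014,-0.035,0],"twist":0},{"hand":0.4,"delta_pos":[-0.027,-0.07,0],"twist":0},{"hand":0.4,"delta_pos":[-0.041,-0.105,0],"twist":0},{"hand":0.4,"delta_pos":[-0.055,-0.14,0],"twist":0},{"hand":0.4,"delta_pos":[-0.065,-0.167,0],"twist":0}]' >/dev/null
python3 -m inch '[{"hand":0.4,"delta_pos":[-0.006,-0.016,0.01],"twist":0},{"hand":0.4,"delta_pos":[-0.0065,-0.018,0.03],"twist":0},{"hand":0.4,"delta_pos":[-0.0065,-0.018,0.05],"twist":0},{"hand":0.4,"delta_pos":[-0.0065,-0.018,0.05],"twist":0},{"hand":0.4,"delta_pos":[-0.0065,-0.018,0.05],"twist":0}]'
python3 wl.py w9 lid,yellow,.6745,-.024,0 lid,black,.664,-.164,0 jar,yellow,.6748,.2327,0
```

```text
time: 21.25
tcp_pos: [0.6733, -0.0239, 0.1447]
tcp_rot: [[-1.0, -0.0, -0.003], [-0.0, 1.0, 0.0], [0.003, 0.0, -1.0]]
wrist_force: [-0.0, 0.2, 0.4]
opening: 0.6
[ 0.6744145  -0.02373736  0.14618582] [ 0.90676153 -0.62710799 -0.00500672] 0.6013474730149474 21.3
lid,yellow,.6745,-.024,0 (array([ 0.6741, -0.0266]), 0.94) [[326.76678641 228.27406523]]
tool-axis shift [ 3.15842448e-04 -2.86248912e-03 -2.19799173e-07]
lid,black,.664,-.164,0 (array([ 0.6639, -0.1663]), 0.92) [[172.53341566 217.22753349]]
tool-axis shift [ 1.05813232e-02 -1.42557692e-01 -1.31263365e-05]
jar,yellow,.6748,.2327,0 (array([0.675 , 0.2143]), 0.63) [[639.89441693 240.27286709]]
tool-axis shift [-6.97076554e-04  2.38037061e-01  2.91038305e-05]
```

```bash
python3 -m inch '[{"hand":0.4,"delta_pos":[0,-0.001,0.02],"twist":0},{"hand":0.4,"delta_pos":[0,-0.001,0.05],"twist":0},{"hand":0.4,"delta_pos":[0,-0.001,0.08],"twist":0},{"hand":0.4,"delta_pos":[0,-0.001,0.11],"twist":0},{"hand":0.4,"delta_pos":[0,-0.001,0.125],"twist":0}]'
python3 -m inch '[{"hand":0.4,"delta_pos":[0,0,0.008],"twist":0},{"hand":0.4,"delta_pos":[0,0,0.015],"twist":0},{"hand":0.4,"delta_pos":[0,0,0.02],"twist":0},{"hand":0.4,"delta_pos":[0,0,0.022],"twist":0},{"hand":0.4,"delta_pos":[0,0,0.022],"twist":0}]'
python3 -m inch '[{"hand":0.7,"delta_pos":[0,0,0],"twist":0},{"hand":1,"delta_pos":[0,0,0],"twist":0},{"hand":1,"delta_pos":[0,0,0],"twist":0},{"hand":1,"delta_pos":[0,0,0],"twist":0},{"hand":1,"delta_pos":[0,0,0],"twist":0}]' 30 >/dev/null
python3 -m inch '[{"hand":1,"delta_pos":[0,0,0],"twist":0},{"hand":1,"delta_pos":[0,0,0],"twist":0},{"hand":1,"delta_pos":[0,0,0],"twist":0},{"hand":1,"delta_pos":[0,0,0],"twist":0},{"hand":1,"delta_pos":[0,0,0],"twist":0}]' 30
```

```text
time: 21.72
tcp_pos: [0.6734, -0.0244, 0.0191]
tcp_rot: [[-1.0, -0.001, -0.002], [-0.001, 1.0, 0.0], [0.002, 0.0, -1.0]]
wrist_force: [0.7, -0.2, -0.5]
opening: 0.597
time: 22.13
tcp_pos: [0.6751, -0.0251, -0.0001]
tcp_rot: [[-1.0, -0.0, 0.001], [-0.0, 1.0, -0.0], [-0.001, -0.0, -1.0]]
wrist_force: [-0.4, 0.1, 0.7]
opening: 0.595
time: 22.97
tcp_pos: [0.6746, -0.0251, -0.0007]
tcp_rot: [[-1.0, 0.0, 0.0], [0.0, 1.0, 0.0], [-0.0, 0.0, -1.0]]
wrist_force: [-1.0, 0.6, 4.4]
opening: 0.239
```

```bash
python3 -m inch '[{"hand":1,"delta_pos":[0,0,-0.015],"twist":0},{"hand":1,"delta_pos":[0,0,-0.045],"twist":0},{"hand":1,"delta_pos":[0,0,-0.08],"twist":0},{"hand":1,"delta_pos":[0,0,-0.115],"twist":0},{"hand":1,"delta_pos":[0,0,-0.145],"twist":0}]'
python3 -m inch '[{"hand":1,"delta_pos":[0,0.02,0],"twist":0},{"hand":1,"delta_pos":[0,0.05,0],"twist":0},{"hand":1,"delta_pos":[0,0.083,0],"twist":0},{"hand":1,"delta_pos":[0,0.117,0],"twist":0},{"hand":1,"delta_pos":[0,0.15,0],"twist":0}]' >/dev/null
python3 -m inch '[{"hand":1,"delta_pos":[0.0015,0.034,0],"twist":0},{"hand":1,"delta_pos":[0.0015,0.064,0],"twist":0},{"hand":1,"delta_pos":[0.0015,0.088,0],"twist":0},{"hand":1,"delta_pos":[0.0015,0.102,0],"twist":0},{"hand":1,"delta_pos":[0.0015,0.108,0],"twist":0}]'
python3 -m inch '[{"hand":1,"delta_pos":[0,0,0],"twist":0},{"hand":1,"delta_pos":[0,0,0],"twist":0},{"hand":1,"delta_pos":[0,0,0],"twist":0},{"hand":1,"delta_pos":[0,0,0],"twist":0},{"hand":1,"delta_pos":[0,0,0],"twist":0}]'
cat > edge.py <<'E'
import sys
from h import *
# front-edge rows at the tool's column, then lid/jar centres from them
col=sys.argv[1];off=float(sys.argv[2]); w=optics.read_camera('wrist');m=mask(w,col);T=telemetry.get_state()['tcp_pos'];zl=T[2]+off+.014
cv2.imwrite('pics/edge.png',w['image'][:,:,::-1])
g=cv2.GaussianBlur(w['image'],(3,3),0).astype(int).sum(2)[:,326]
d=np.diff(g);k=[(i,int(d[i])) for i in range(60,290) if abs(d[i])>25]
print(T,k,'mask top',np.nonzero(m[60:300,326])[0][:1]+60)
vl=proj(w,[[T[0]-R[col][1]/2,T[1],zl]])[0];vj=proj(w,[[T[0]-R[col][0]/2,T[1],.055]])[0];print('pred lid edge',vl,'pred jar edge',vj)
for v in range(int(vj[1])+4,int(vl[1])+40,6):
    u=np.nonzero(m[v,150:500])[0]+150
    if len(u): print(v,u[0],u[-1],(u[0]+u[-1])/2)
E
python3 edge.py yellow .001
```

```text
time: 23.38
tcp_pos: [0.6746, -0.0253, 0.1471]
tcp_rot: [[-1.0, 0.0, 0.001], [0.0, 1.0, -0.0], [-0.001, -0.0, -1.0]]
wrist_force: [1.2, 0.4, -0.5]
opening: 0.243
time: 24.22
tcp_pos: [0.6722, 0.2361, 0.1443]
tcp_rot: [[-1.0, -0.003, -0.0], [-0.003, 1.0, 0.001], [0.0, 0.001, -1.0]]
wrist_force: [0.4, -0.0, -1.1]
opening: 0.243
time: 24.63
tcp_pos: [0.6733, 0.2311, 0.1442]
tcp_rot: [[-1.0, 0.002, 0.0], [0.002, 1.0, -0.001], [-0.0, -0.001, -1.0]]
wrist_force: [0.8, -0.7, -1.1]
opening: 0.24
[0.67317954 0.23154171 0.1441141 ] [(180, -36), (181, -102), (182, -119), (183, -38), (184, 50), (185, 71), (186, 34), (192, -46), (193, -45), (203, 51), (204, 62), (205, 32), (274, -26), (275, -72), (276, -73), (277, -28)] mask top [183]
pred lid edge [329.61465998 202.74948478] pred jar edge [327.85070775 183.46973415]
187 306 347 326.5
193 296 357 326.5
199 290 364 327.0
205 285 369 327.0
211 281 372 326.5
217 275 376 325.5
223 267 383 325.0
229 260 389 324.5
235 255 394 324.5
241 250 400 325.0
```

```bash
python3 -m inch '[{"hand":1,"delta_pos":[0.001,0.001,0.01],"twist":0},{"hand":1,"delta_pos":[0.001,0.001,0.03],"twist":0},{"hand":1,"delta_pos":[0.001,0.001,0.05],"twist":0},{"hand":1,"delta_pos":[0.001,0.001,0.07],"twist":0},{"hand":1,"delta_pos":[0.001,0.001,0.082],"twist":0}]'
python3 -m inch '[{"hand":1,"delta_pos":[0,0,0.003],"twist":0},{"hand":1,"delta_pos":[0,0,0.006],"twist":0},{"hand":1,"delta_pos":[0,0,0.01],"twist":0},{"hand":1,"delta_pos":[0,0,0.014],"twist":0},{"hand":1,"delta_pos":[0,0,0.015],"twist":0}]'
python3 -m inch '[{"hand":1,"delta_pos":[0,0,0],"twist":0},{"hand":1,"delta_pos":[0,0,0],"twist":0},{"hand":1,"delta_pos":[0,0,0],"twist":0},{"hand":1,"delta_pos":[0,0,0],"twist":0},{"hand":1,"delta_pos":[0,0,0],"twist":0}]'
```

```text
time: 25.1
tcp_pos: [0.6703, 0.2333, 0.0589]
tcp_rot: [[-1.0, 0.0, -0.003], [0.0, 1.0, -0.001], [0.003, -0.001, -1.0]]
wrist_force: [-0.8, -0.0, -1.4]
opening: 0.239
time: 25.52
tcp_pos: [0.6722, 0.234, 0.0472]
tcp_rot: [[-1.0, 0.0, 0.001], [0.0, 1.0, 0.0], [-0.001, 0.0, -1.0]]
wrist_force: [-0.5, 0.8, -1.4]
opening: 0.238
time: 25.93
tcp_pos: [0.6721, 0.2339, 0.0473]
tcp_rot: [[-1.0, 0.0, 0.0], [0.0, 1.0, 0.0], [-0.0, 0.0, -1.0]]
wrist_force: [0.6, 0.2, -1.0]
opening: 0.243
```

Release, rise, check by numbers, and go on to the black lid at (0.664, -0.1645).

```bash
python3 -m inch '[{"hand":0.6,"delta_pos":[0,0,0.001],"twist":0},{"hand":0.4,"delta_pos":[0,0,0.001],"twist":0},{"hand":0.4,"delta_pos":[0,0,0.001],"twist":0},{"hand":0.4,"delta_pos":[0,0,0.001],"twist":0},{"hand":0.4,"delta_pos":[0,0,0],"twist":0}]'
python3 -m inch '[{"hand":0.4,"delta_pos":[0,0,-0.015],"twist":0},{"hand":0.4,"delta_pos":[0,0,-0.05],"twist":0},{"hand":0.4,"delta_pos":[0,0,-0.09],"twist":0},{"hand":0.4,"delta_pos":[0,0,-0.125],"twist":0},{"hand":0.4,"delta_pos":[0,0,-0.15],"twist":0}]' >/dev/null
python3 -m inch '[{"hand":0.2,"delta_pos":[0,0,0],"twist":0},{"hand":0.2,"delta_pos":[0,0,0],"twist":0},{"hand":0.2,"delta_pos":[0,0,0],"twist":0},{"hand":0.2,"delta_pos":[0,0,0],"twist":0},{"hand":0.2,"delta_pos":[0,0,0],"twist":0}]'
python3 wl.py w10 lid,yellow,.672,.234,.047
python3 -m inch '[{"hand":0.4,"delta_pos":[0.001,-0.02,0],"twist":0},{"hand":0.4,"delta_pos":[0.002,-0.055,0],"twist":0},{"hand":0.4,"delta_pos":[0.003,-0.092,0],"twist":0},{"hand":0.4,"delta_pos":[0.004,-0.13,0],"twist":0},{"hand":0.4,"delta_pos":[0.005,-0.168,0],"twist":0}]' >/dev/null
python3 -m inch '[{"hand":0.4,"delta_pos":[0.001,-0.037,0],"twist":0},{"hand":0.4,"delta_pos":[0.002,-0.074,0],"twist":0},{"hand":0.4,"delta_pos":[0.003,-0.111,0],"twist":0},{"hand":0.4,"delta_pos":[0.003,-0.148,0],"twist":0},{"hand":0.4,"delta_pos":[0.003,-0.185,0],"twist":0}]' >/dev/null
python3 -m inch '[{"hand":0.4,"delta_pos":[0,-0.028,0.01],"twist":0},{"hand":0.4,"delta_pos":[0,-0.043,0.03],"twist":0},{"hand":0.4,"delta_pos":[0,-0.0455,0.05],"twist":0},{"hand":0.4,"delta_pos":[0,-0.0455,0.05],"twist":0},{"hand":0.4,"delta_pos":[0,-0.0455,0.05],"twist":0}]'
python3 wl.py w11 lid,black,.664,-.164,0
```

```text
time: 26.35
tcp_pos: [0.6719, 0.2338, 0.047]
tcp_rot: [[-1.0, 0.0, -0.0], [0.0, 1.0, -0.0], [0.0, -0.0, -1.0]]
wrist_force: [0.2, -0.4, 0.3]
opening: 0.586
time: 27.18
tcp_pos: [0.671, 0.2336, 0.1955]
tcp_rot: [[-1.0, -0.0, -0.003], [-0.0, 1.0, -0.001], [0.003, -0.001, -1.0]]
wrist_force: [-0.2, 0.1, -0.4]
opening: 0.803
[0.67109689 0.23365328 0.19555905] [0.06898711 0.38048122 0.07453731] 0.7953243676266751 27.2333
lid,yellow,.672,.234,.047 (array([0.672 , 0.2321]), 0.94) [[327.49895289 227.16814197]]
tool-axis shift [-9.03037881e-04 -1.55332302e-03 -6.46922534e-07]
time: 28.48
tcp_pos: [0.6628, -0.164, 0.1456]
tcp_rot: [[-1.0, 0.0, -0.003], [0.0, 1.0, 0.001], [0.003, 0.001, -1.0]]
wrist_force: [-1.0, 0.4, 0.0]
opening: 0.599
[ 0.66404688 -0.16355579  0.14703464] [-0.36282967  0.92105516  0.62775856] 0.5998335476371225 28.5333
lid,black,.664,-.164,0 (array([ 0.6615, -0.1662]), 0.89) [[326.75861472 228.1010072 ]]
tool-axis shift [ 2.54947629e-03 -2.64170330e-03 -5.46390074e-07]
```

```bash
python3 -m inch '[{"hand":0.4,"delta_pos":[0.0005,-0.001,0.02],"twist":0},{"hand":0.4,"delta_pos":[0.0005,-0.001,0.05],"twist":0},{"hand":0.4,"delta_pos":[0.0005,-0.001,0.08],"twist":0},{"hand":0.4,"delta_pos":[0.0005,-0.001,0.11],"twist":0},{"hand":0.4,"delta_pos":[0.0005,-0.001,0.125],"twist":0}]'
python3 -m inch '[{"hand":0.4,"delta_pos":[0,0,0.008],"twist":0},{"hand":0.4,"delta_pos":[0,0,0.015],"twist":0},{"hand":0.4,"delta_pos":[0,0,0.02],"twist":0},{"hand":0.4,"delta_pos":[0,0,0.022],"twist":0},{"hand":0.4,"delta_pos":[0,0,0.022],"twist":0}]'
python3 -m inch '[{"hand":0.7,"delta_pos":[0,0,0],"twist":0},{"hand":1,"delta_pos":[0,0,0],"twist":0},{"hand":1,"delta_pos":[0,0,0],"twist":0},{"hand":1,"delta_pos":[0,0,0],"twist":0},{"hand":1,"delta_pos":[0,0,0],"twist":0}]' 40 >/dev/null
python3 -m inch '[{"hand":1,"delta_pos":[0,0,0],"twist":0},{"hand":1,"delta_pos":[0,0,0],"twist":0},{"hand":1,"delta_pos":[0,0,0],"twist":0},{"hand":1,"delta_pos":[0,0,0],"twist":0},{"hand":1,"delta_pos":[0,0,0],"twist":0}]' 40
```

```text
time: 28.95
tcp_pos: [0.6627, -0.1636, 0.0199]
tcp_rot: [[-1.0, -0.002, -0.002], [-0.002, 1.0, 0.001], [0.002, 0.001, -1.0]]
wrist_force: [-2.0, -0.6, -0.5]
opening: 0.6
time: 29.37
tcp_pos: [0.6641, -0.1658, 0.0009]
tcp_rot: [[-1.0, -0.0, 0.001], [-0.0, 1.0, -0.0], [-0.001, -0.0, -1.0]]
wrist_force: [-0.0, -0.5, -0.9]
opening: 0.602
time: 30.2
tcp_pos: [0.6636, -0.1656, 0.0003]
tcp_rot: [[-1.0, 0.0, 0.0], [0.0, 1.0, 0.0], [-0.0, 0.0, -1.0]]
wrist_force: [-0.7, 1.6, 3.7]
opening: 0.24
```

```bash
python3 -m inch '[{"hand":1,"delta_pos":[0,0,-0.015],"twist":0},{"hand":1,"delta_pos":[0,0,-0.05],"twist":0},{"hand":1,"delta_pos":[0,0,-0.09],"twist":0},{"hand":1,"delta_pos":[0,0,-0.13],"twist":0},{"hand":1,"delta_pos":[0,0,-0.17],"twist":0}]'
python3 -m inch '[{"hand":1,"delta_pos":[0,0.015,-0.02],"twist":0},{"hand":1,"delta_pos":[0,0.045,-0.035],"twist":0},{"hand":1,"delta_pos":[0,0.08,-0.04],"twist":0},{"hand":1,"delta_pos":[0,0.12,-0.04],"twist":0},{"hand":1,"delta_pos":[0,0.16,-0.04],"twist":0}]'
python3 -m inch '[{"hand":1,"delta_pos":[0,0.04,0],"twist":0},{"hand":1,"delta_pos":[0,0.08,0],"twist":0},{"hand":1,"delta_pos":[0,0.12,0],"twist":0},{"hand":1,"delta_pos":[0,0.16,0],"twist":0},{"hand":1,"delta_pos":[0,0.2,0],"twist":0}]'
python3 -m inch '[{"hand":1,"delta_pos":[0,0.035,0],"twist":0},{"hand":1,"delta_pos":[0,0.07,0],"twist":0},{"hand":1,"delta_pos":[0,0.1,0],"twist":0},{"hand":1,"delta_pos":[0,0.125,0],"twist":0},{"hand":1,"delta_pos":[0,0.142,0],"twist":0}]'
```

```text
time: 30.62
tcp_pos: [0.6628, -0.1658, 0.1724]
tcp_rot: [[-1.0, 0.0, -0.0], [0.0, 1.0, -0.0], [0.0, -0.0, -1.0]]
wrist_force: [1.2, 0.0, -1.2]
opening: 0.237
time: 31.03
tcp_pos: [0.6633, -0.0048, 0.2116]
tcp_rot: [[-1.0, 0.002, 0.002], [0.002, 1.0, -0.0], [-0.002, -0.0, -1.0]]
wrist_force: [0.3, 0.7, -1.2]
opening: 0.237
time: 31.45
tcp_pos: [0.663, 0.196, 0.2108]
tcp_rot: [[-1.0, 0.0, 0.0], [0.0, 1.0, -0.0], [-0.0, -0.0, -1.0]]
wrist_force: [0.1, 0.1, -1.9]
opening: 0.234
time: 31.87
tcp_pos: [0.6621, 0.3401, 0.2104]
tcp_rot: [[-1.0, -0.003, -0.001], [-0.003, 1.0, 0.001], [0.001, 0.001, -1.0]]
wrist_force: [0.0, 0.4, -1.3]
opening: 0.24
```

```bash
python3 -m inch '[{"hand":1,"delta_pos":[0.02,0,0],"twist":6},{"hand":1,"delta_pos":[0.04,0,0],"twist":13},{"hand":1,"delta_pos":[0.06,0,0],"twist":20},{"hand":1,"delta_pos":[0.08,0,0],"twist":27},{"hand":1,"delta_pos":[0.1,0,0],"twist":33}]'
```

```text
time: 32.28
tcp_pos: [0.5623, 0.336, 0.2106]
tcp_rot: [[-0.835, 0.55, -0.0], [0.55, 0.835, -0.0], [0.0, -0.0, -1.0]]
wrist_force: [-0.4, 0.9, -1.2]
opening: 0.237
```

Rotation behaves as planned; I'll continue toward the black jar.

```bash
python3 -m inch '[{"hand":1,"delta_pos":[0.017,-0.011,0],"twist":7},{"hand":1,"delta_pos":[0.034,-0.022,0],"twist":14},{"hand":1,"delta_pos":[0.05,-0.033,0],"twist":21},{"hand":1,"delta_pos":[0.067,-0.044,0],"twist":27},{"hand":1,"delta_pos":[0.084,-0.0545,0],"twist":33}]'
python3 -m inch '[{"hand":1,"delta_pos":[0.007,-0.016,0],"twist":6},{"hand":1,"delta_pos":[0.014,-0.031,0],"twist":12},{"hand":1,"delta_pos":[0.02,-0.046,0],"twist":18},{"hand":1,"delta_pos":[0.025,-0.057,0],"twist":22},{"hand":1,"delta_pos":[0.0267,-0.06,0],"twist":24}]'
python3 -m inch '[{"hand":1,"delta_pos":[0,0,0.02],"twist":0},{"hand":1,"delta_pos":[0,0,0.045],"twist":0},{"hand":1,"delta_pos":[0,0,0.06],"twist":0},{"hand":1,"delta_pos":[0,0,0.065],"twist":0},{"hand":1,"delta_pos":[0,0,0.065],"twist":0}]'
python3 -m inch '[{"hand":1,"delta_pos":[0,0,0],"twist":0},{"hand":1,"delta_pos":[0,0,0],"twist":0},{"hand":1,"delta_pos":[0,0,0],"twist":0},{"hand":1,"delta_pos":[0,0,0],"twist":0},{"hand":1,"delta_pos":[0,0,0],"twist":0}]'
python3 - <<'E'
from h import *
w=optics.read_camera('wrist');s=telemetry.get_state();T=s['tcp_pos'];print(T,s['wrist_force'])
b=w['image'][:,:,::-1].copy(); b=np.clip(b.astype(float)*1.8,0,255).astype(np.uint8); cv2.imwrite('pics/e12.png',b)
X=s['tcp_rot'][:,0]
print('pred lid edge',proj(w,[T+X*.052+[0,0,.014]]),'jar edge',proj(w,[[*(T[:2]+X[:2]*.05),.055]]))
E
```

```text
time: 32.7
tcp_pos: [0.4622, 0.336, 0.2106]
tcp_rot: [[-0.402, 0.916, -0.0], [0.916, 0.402, 0.0], [0.0, 0.0, -1.0]]
wrist_force: [-0.2, 0.6, 0.1]
opening: 0.235
time: 33.12
tcp_pos: [0.3953, 0.3364, 0.2104]
tcp_rot: [[0.002, 1.0, -0.002], [1.0, -0.002, 0.0], [0.0, -0.002, -1.0]]
wrist_force: [-0.8, -0.7, -0.7]
opening: 0.239
time: 33.53
tcp_pos: [0.397, 0.3357, 0.1445]
tcp_rot: [[0.0, 1.0, -0.001], [1.0, -0.0, -0.001], [-0.001, -0.001, -1.0]]
wrist_force: [-1.4, -0.0, -1.4]
opening: 0.235
time: 33.95
tcp_pos: [0.3979, 0.3367, 0.1456]
tcp_rot: [[0.0, 1.0, 0.001], [1.0, -0.0, 0.001], [0.001, 0.001, -1.0]]
wrist_force: [-0.4, -0.1, -1.1]
opening: 0.236
[0.39776954 0.3365911  0.14542649] [-0.54159234  0.0141832  -1.47709317]
pred lid edge [[326.0628795 182.1472821]] jar edge [[325.52987243 171.08007766]]
```

View pics/e12.png

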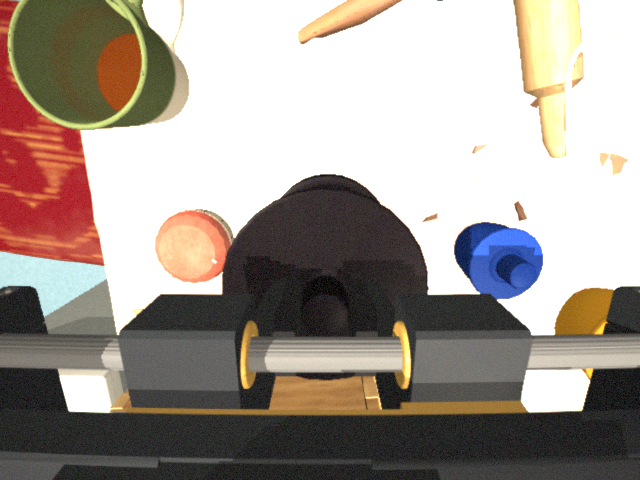

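```bash
python3 - <<'E'
from h import *
from scipy.optimize import least_squares
w=optics.read_camera('wrist');T=telemetry.get_state()['tcp_pos'];V=w['image'].max(2);m=V<75
for v in range(172,264,6):
    u=np.nonzero(m[v,200:450])[0]+200
    if len(u): print(v,u[0],u[-1],(u[0]+u[-1])/2,end=' | ')
def f(z,d,rows):
    P=[]
    for v in rows:
        u=np.nonzero(m[v,200:450])[0]+200
        P+=[back(w,(u[0]-.5,v),z),back(w,(u[-1]+.5,v),z)]
    P=np.array(P);q=least_squares(lambda c:np.hypot(*(P-c).T)-d/2,T[:2],loss='soft_l1',f_scale=.001);return q.x,np.abs(q.fun).max()
print();print(T,'jar',f(.055,.1,range(178,190,2)),'lid',f(T[2]+.014,.104,range(212,262,4)))
E
```

```text
178 306 349 327.5 | 184 295 360 327.5 | 190 288 368 328.0 | 196 282 374 328.0 | 202 272 379 325.5 | 208 264 387 325.5 | 214 256 394 325.0 | 220 221 400 310.5 | 226 244 406 325.0 | 232 239 410 324.5 | 238 235 414 324.5 | 244 232 418 325.0 | 250 228 420 324.0 | 256 226 422 324.0 | 262 225 424 324.5 | 
[0.39770939 0.33655611 0.14531614] jar (array([0.39931335, 0.33376211]), np.float64(0.0004908490551278691)) lid (array([0.39680035, 0.33288266]), np.float64(0.009653237732656215))
```

```bash
python3 -m inch '[{"hand":1,"delta_pos":[0,0.002,0.01],"twist":0},{"hand":1,"delta_pos":[0,0.002,0.03],"twist":0},{"hand":1,"delta_pos":[0,0.002,0.05],"twist":0},{"hand":1,"delta_pos":[0,0.002,0.07],"twist":0},{"hand":1,"delta_pos":[0,0.002,0.082],"twist":0}]'
python3 -m inch '[{"hand":1,"delta_pos":[0,0,0.003],"twist":0},{"hand":1,"delta_pos":[0,0,0.006],"twist":0},{"hand":1,"delta_pos":[0,0,0.01],"twist":0},{"hand":1,"delta_pos":[0,0,0.014],"twist":0},{"hand":1,"delta_pos":[0,0,0.015],"twist":0}]'
python3 -m inch '[{"hand":1,"delta_pos":[0,0,0],"twist":0},{"hand":1,"delta_pos":[0,0,0],"twist":0},{"hand":1,"delta_pos":[0,0,0],"twist":0},{"hand":1,"delta_pos":[0,0,0],"twist":0},{"hand":1,"delta_pos":[0,0,0],"twist":0}]'
```

```text
time: 34.47
tcp_pos: [0.3987, 0.3356, 0.0606]
tcp_rot: [[-0.0, 1.0, -0.002], [1.0, 0.0, -0.002], [-0.002, -0.002, -1.0]]
wrist_force: [0.0, -0.1, -1.3]
opening: 0.237
time: 34.88
tcp_pos: [0.3998, 0.3366, 0.0481]
tcp_rot: [[-0.0, 1.0, 0.0], [1.0, 0.0, 0.0], [0.0, 0.0, -1.0]]
wrist_force: [0.3, 0.2, -1.2]
opening: 0.237
time: 35.3
tcp_pos: [0.3997, 0.3365, 0.0482]
tcp_rot: [[-0.0, 1.0, 0.0], [1.0, 0.0, 0.0], [0.0, 0.0, -1.0]]
wrist_force: [-0.6, -0.6, -1.1]
opening: 0.238
```

```bash
python3 -m inch '[{"hand":0.6,"delta_pos":[0,0,0.001],"twist":0},{"hand":0.4,"delta_pos":[0,0,0.001],"twist":0},{"hand":0.4,"delta_pos":[0,0,0.001],"twist":0},{"hand":0.4,"delta_pos":[0,0,0.001],"twist":0},{"hand":0.4,"delta_pos":[0,0,0],"twist":0}]'
python3 -m inch '[{"hand":0.4,"delta_pos":[0,0,-0.015],"twist":0},{"hand":0.4,"delta_pos":[0,0,-0.05],"twist":0},{"hand":0.4,"delta_pos":[0,0,-0.09],"twist":0},{"hand":0.4,"delta_pos":[0,0,-0.13],"twist":0},{"hand":0.4,"delta_pos":[0,0,-0.17],"twist":0}]' >/dev/null
python3 -m inch '[{"hand":0.4,"delta_pos":[0.015,-0.01,-0.02],"twist":0},{"hand":0.4,"delta_pos":[0.05,-0.028,-0.03],"twist":0},{"hand":0.4,"delta_pos":[0.085,-0.047,-0.03],"twist":0},{"hand":0.4,"delta_pos":[0.12,-0.065,-0.03],"twist":0},{"hand":0.4,"delta_pos":[0.15,-0.08,-0.03],"twist":0}]' >/dev/null
python3 -m inch '[{"hand":0.4,"delta_pos":[0.03,-0.01,0],"twist":0},{"hand":0.4,"delta_pos":[0.04,-0.02,0],"twist":0},{"hand":0.4,"delta_pos":[0.05,-0.02,0],"twist":0},{"hand":0.4,"delta_pos":[0.05,-0.02,0],"twist":0},{"hand":0.4,"delta_pos":[0.05,-0.02,0],"twist":0}]'
python3 - <<'E'
from h import *
a=optics.read_camera('scene');t=optics.read_camera('top')
P=dict(green=(.5415,.178),blue=(.543,.315),yellow=(.672,.233),black=(.3997,.3365))
for k,v in P.items(): print(k,proj(a,[[*v,.085]])[0].round(),proj(t,[[*v,.085]])[0].round())
A=cv2.resize(a['image'][180:360,130:530],(800,360)); B=cv2.resize(t['image'][110:370,130:518],(358,240)) 
C=cv2.resize(np.clip(a['image'][240:310,415:495].astype(float)*2,0,255).astype(np.uint8),(274,240));D=cv2.resize(a['image'][300:375,275:340],(168,240))
cv2.imwrite('pics/fin.png',np.vstack([A,np.hstack([B,C,D])])[:,:,::-1])
E
```

```text
time: 35.72
tcp_pos: [0.3996, 0.3363, 0.048]
tcp_rot: [[0.0, 1.0, -0.0], [1.0, -0.0, -0.0], [-0.0, -0.0, -1.0]]
wrist_force: [0.2, -0.4, -0.1]
opening: 0.585
time: 36.97
tcp_pos: [0.301, 0.5351, 0.248]
tcp_rot: [[0.002, 1.0, 0.001], [1.0, -0.002, -0.001], [-0.001, 0.001, -1.0]]
wrist_force: [1.2, -0.3, -1.0]
opening: 0.593
green [340. 256.] [274. 228.]
blue [396. 309.] [189. 228.]
yellow [307. 326.] [242. 151.]
black [460. 265.] [171. 318.]
```

View pics/fin.png

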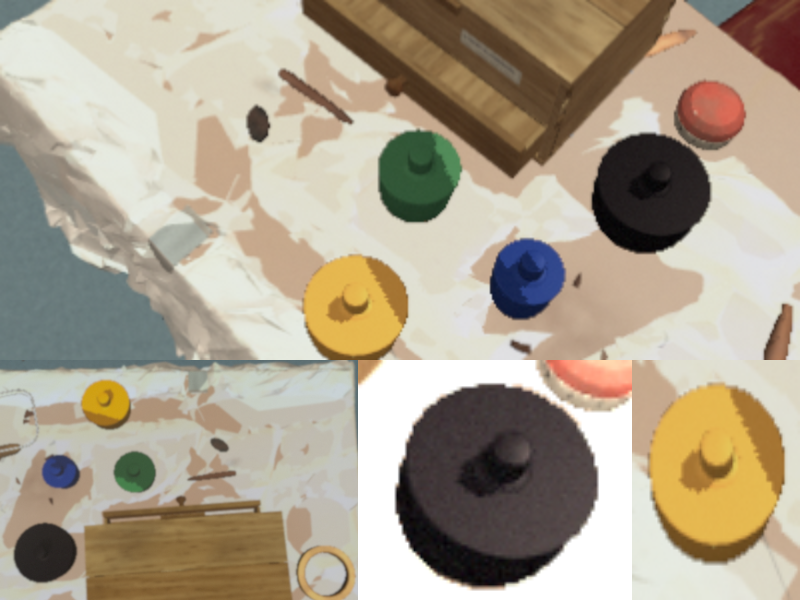

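The final view shows all four lids flat on jars of their own colour: green (420,165), blue (530,265), yellow (355,300), black (655,180). The stick at (315,95) and kidney at (258,122) look unmoved, and the robot is clear of everything.

```bash
python3 - <<'E'
from plant import r
print(r.close_job())
E
```

```text
the job is handed in; nothing more can be done
None
```

All four lids are on the jars of their own colour, knob up, and the job was handed in at about 37 s of the 107 s allowed.

- **Final check:** The last scene and top pictures show every lid flat and concentric on its jar. The modelling stick and rubber kidney look unmoved, though I judged that by eye and did not measure it. The robot was clear of everything.
- **Forces:** No reading above 5 N was reported at the wrist.
- **Two missed grasps:** The first two tries at the green lid closed on nothing, and the lid did not move. The real fingertips end about 19 mm short of the reported TCP. From then on I gripped at a reported height of about 0 (-0.002 to 0.000 m), and that worked for every lid.
- **Camera disagreement:** The top and scene cameras differed by 2–6 mm on where the jars stood. I corrected each lid just before lowering it, using the wrist camera's view of the lid and jar edges together. One scene-camera fit of the seated green lid came out about 6 mm off, because its mask took in the jar body. The wrist camera placed it within 2 mm.

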